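# Fetch the swage block from between the jars

## Robot

A 7-joint arm with a two-finger parallel gripper is mounted at the origin on the work surface. World frame = base frame: x ahead of the robot, y to its left, z up, the work surface at z = 0. Lengths are in m, angles in rad, forces in N, time in s.
With the tool pointing down it reaches from about 0.425 to 0.875 m from the base axis. Payload 4.7 kg.
Tool frame: the origin (TCP) lies on the centre line of the jaws, within the pads' length; the fingertips stand 17 mm ahead of it and the grasp point (between the pads) lies 2 mm behind it; z points along the fingers, x is the direction in which the jaws open and shut, and the axes are right-handed (so a half turn about z gives the same grasp; the last joint's range is limited). The gripper opens to 87 mm and grips with 3 to 60 N. Pads are 19 mm wide; open, the fingers measure 117 mm over their backs; the gripper's body (75 mm by 190 mm) begins 51 mm behind the grasp point.
Start: joints at [1.239, 0.321, -0.07, 1.45, 0.023, 1.371, -0.057], TCP at [0.22, -0.612, 0.24] pointing down, gripper open.
Joint ranges: [-2.86, 2.86], [-0.3, 2.09], [-1.38, 1.24], [0.06, 2.45], [-1.56, 4.7], [0.09, 2.05], [-2.69, 2.69]. Speed limits (rad/s): [2.57, 2.57, 3.14, 3.14, 3.14, 3.14, 3.14].

## Interface

Orientations are given as a rotation vector (axis times angle).
In Python, from bench import ctrl gives the robot as it stands.
- The arm moves only by the tool drive_tool, never from a script. Its argument "increments" is a list of rows, each an object of numbers: "grip": the closure, from -1 (fully open) to 1 (shut), so that 0 is half open; "tx", "ty", "tz": the shift along the tool's x, y, z in cm; "wx", "wy", "wz": the turn, a rotation vector about the tool's x, y, z in rad. In form: [{"grip": .., "tx": .., "ty": .., "tz": .., "wx": .., "wy": .., "wz": ..}, ...]. A call has 1 to 10 rows; each row is the pose to reach, as a shift and turn from the pose measured when the call began, along the tool's axes at that moment; what a row does not reach only later rows make up. A row lasts 1/12 s, in which the tool goes at most 41.7 mm and 7.16 degrees, less where a joint would pass 70% of its speed; a pose out of reach is approached as far as the arm can. A call with a gripper value outside its range is refused whole. The fingers move at their own pace and stop on an object; "force" is the grip in N (left out, the last holds). Time passes only in rows, so rows that repeat a pose let the fingers close. It gives the time, the measured TCP pose, the force and the opening at its end, in the units of the state.
- ctrl.get_state(): the state, without advancing time (a new reading comes with each control period).
- ctrl.get_image(name): name is "scene" or "side" or "wrist"; returns a dict with "frame" (480x640x3 uint8, blue, green, red), "depth" (480x640 float32, m along the optical axis (not along the pixel's ray), 0 where there is no reading), "fx", "fy", "cx", "cy" (pixels), "view" (4x4, takes a point from world to camera coordinates). Camera axes: x right, y up, looking along -z (the intrinsics and any distortion apply to the point x, -y, -z); pixel columns grow to the right and rows downward; lengths in m; the calibration is good to about 2 mm. A picture is of the moment at which its call begins.
- ctrl.close_job(): hands the job in, once; it reports no verdict.
The state is a dict: "time": time; "joint_positions": joint angles; "qd": joint speeds; "joint_torque": joint torques, N m; "position": TCP position; "tool_rot": TCP orientation; "ft_force": force on the tool from outside, world axes, zero at the start; "torque": the same for the moment, N m; "grip_width": opening from 0.0 (shut) to 1.0 (fully open).
Only numpy, scipy, OpenCV 4.12 (cv2) and the standard library are available. Lean on these libraries where they do the work, as an engineer would, in place of code of your own. Each camera call takes 0.05 s, during which the arm holds its last target.

## Task

The wooden swage block on the dark wooden stand is hemmed in by three jars. Clear all three jars onto the terracotta board so they stand there together, then lay the block flat on the black rubber pad, centred and lengthwise along it. Then put every jar back upright on the very spot where it stood at the start, without knocking anything over or disturbing the mallet, the dish or the steel bench block.

Things in the scene. Friction and masses are not known exactly. Their poses are not given: they have to be found in the camera images.
- block: Swage block of pale hardwood, a bar 110 mm long (its x axis) by 40 mm wide (y) by 32 mm tall, with three square grooves 8 mm deep running across its top (along y); about 0.13 kg. Origin at the centre of its underside, z up. It lies mid-stand along the stand's x; the jars leave 5 mm gaps beside it, too little for fingers.
- red_jar: Lidded jar, red lid, white body. Upright cylinder 44 mm in diameter (lid 45 mm), 95 mm tall with the lid (the lid is the top 21 mm); about 0.15 kg. Origin at the centre of its underside, z up. Starts on the stand, close beside the swage block (any of the jars may be at any of the three places).
- blue_jar: Lidded jar, blue lid, clear glass body. Upright cylinder 44 mm in diameter (lid 45 mm), 95 mm tall with the lid (the lid is the top 21 mm); about 0.15 kg. Origin at the centre of its underside, z up. Starts on the stand, close beside the swage block, as the red jar.
- yellow_jar: Lidded jar, yellow lid, amber glass body. Upright cylinder 44 mm in diameter (lid 45 mm), 95 mm tall with the lid (the lid is the top 21 mm); about 0.15 kg. Origin at the centre of its underside, z up. Starts on the stand, close beside the swage block, as the red jar.
- stand: Dark brown wooden slab, 150 x 150 mm, 8 mm thick, fixed. Origin at the centre of its underside, z up. Pale cork discs, 44 mm across, mark the jars' places at x, y = (-36, 47), (36, 47) and (0, -47) mm; one jar starts on each and hides it.
- board: Terracotta-coloured soldering board, 200 mm (x) by 170 mm (y), 12 mm thick, fixed, bare at the start: the side area for the jars. Origin at the centre of its underside, z up.
- pad: Black rubber pad, 140 mm (x, its length) by 70 mm (y), 6 mm thick, fixed, bare at the start. Origin at the centre of its underside, z up.
- mallet: Bystander: wooden mallet lying on the bench, 220 mm long, its head 85 mm wide and 42 mm high. Origin on the bench under the handle's line, 50 mm from the head's centre; x points to the head.
- dish: Bystander: white ceramic bowl, 84 mm across, 32 mm high. Origin at the centre of its underside.
- steel_block: Bystander: bright metal bench block, 60 x 60 mm, 20 mm high. Origin at the centre of its underside.

How it is judged:
By the outcome, as a careful person would: the job done as asked, in the order asked, and still so for the second after the job is handed in, with the robot touching nothing.
It also fails if it takes over 141 s, if anything falls off the work surface, if the arm or the gripper's body presses on something with over 40 N, if the wrist force passes 120 N, or if a joint passes its speed limit or range.

## Working session

There is one attempt and no reset: what is moved stays moved. The work goes in short steps, Python scripts to look and compute and a tool call to move; the robot and the scene stay as the last step left them, time stands still between calls to the robot, and variables do not carry over. Pictures are saved under pics/ and viewed, and the job is handed in when it is done.

Besides the shell and the picture viewer there is one more tool, called after "Call:" by a JSON object that holds its "name" and its "arguments". drive_tool: Moves the arm, as the interface text tells. Its arguments: {"type":"object","properties":{"increments":{"type":"array","items":{"type":"object","properties":{"grip":{"type":"number"},"tx":{"type":"number"},"ty":{"type":"number"},"tz":{"type":"number"},"wx":{"type":"number"},"wy":{"type":"number"},"wz":{"type":"number"}}}},"force":{"type":"number"}},"required":["increments"]}

```bash
ls -la && mkdir -p pics && python3 - <<'E'
from bench import ctrl
import cv2, numpy as np
s=ctrl.get_state()
print(s)
for n in ("scene","side","wrist"):
    im=ctrl.get_image(n)
    cv2.imwrite(f"pics/{n}_0.png",im["frame"])
    np.savez(f"pics/{n}_0.npz",**im)
    print(n,im["fx"],im["fy"],im["cx"],im["cy"],im["view"],[k for k in im], im["depth"].min(), im["depth"].max())
E
```

```text
total 12
drwxr-xr-x  3 agent agent 4096 Dec  5 18:18 .
drwxr-xr-x 23 root  root  4096 Dec  5 18:18 ..
drwxr-xr-x  2 agent agent 4096 Dec  5 18:18 pics
{'time': 0.0, 'joint_positions': array([ 1.23910534,  0.32183894, -0.07007285,  1.45165356,  0.0226048 ,
        1.37078055, -0.05691184]), 'qd': array([-0.00125947, -0.00045882, -0.00105743,  0.0001656 ,  0.00070545,
       -0.00136524, -0.00049353]), 'joint_torque': array([-2.45021447e-04, -4.91285133e+01, -4.04187161e-01, -3.12530851e+01,
       -6.40695216e-02,  4.37557453e-02,  1.82603908e-04]), 'position': array([ 0.22008635, -0.61106752,  0.23846179]), 'tool_rot': array([-2.56967508e+00,  1.80556847e+00,  2.52376449e-03]), 'ft_force': array([-0.00354113, -0.60552866, -0.22849654]), 'torque': array([-0.01089979,  0.02046032, -0.0189304 ]), 'grip_width': 0.9973375162841365}
scene 586.9694607019441 586.9694607019441 325.70997240402244 240.05916560194777 [[ 0.02070217  0.99959316 -0.01961989  0.01266217]
 [-0.67918742  0.02846171  0.73341283  0.38726696]
 [ 0.73367286 -0.00185765  0.67950032 -1.70068663]
 [ 0.          0.          0.          1.        ]] ['frame', 'depth', 'fx', 'fy', 'cx', 'cy', 'view'] 0.0 3.6326535
side 612.2947980032487 612.2947980032487 316.27408446320203 235.5430103912 [[-0.95527774 -0.29513198  0.0184812   0.57118657]
 [ 0.2074698  -0.62437729  0.75306658 -0.16594961]
 [-0.21071479  0.72322203  0.6576847  -1.04248229]
 [ 0.          0.          0.          1.        ]] ['frame', 'depth', 'fx', 'fy', 'cx', 'cy', 'view'] 0.0 3.2450118
wrist 338.25150845078133 338.25150845078133 317.43114477856824 244.6893420425922 [[ 3.38905734e-01 -9.40820335e-01 -1.96065036e-05 -6.50449220e-01]
 [ 8.98373180e-01  3.23621454e-01 -2.96976067e-01  3.65250512e-02]
 [ 2.79407468e-01  1.00629278e-01  9.54884923e-01 -3.91100275e-01]
 [ 0.00000000e+00  0.00000000e+00  0.00000000e+00  1.00000000e+00]] ['frame', 'depth', 'fx', 'fy', 'cx', 'cy', 'view'] 0.0 1.375331
```

View pics/scene_0.png

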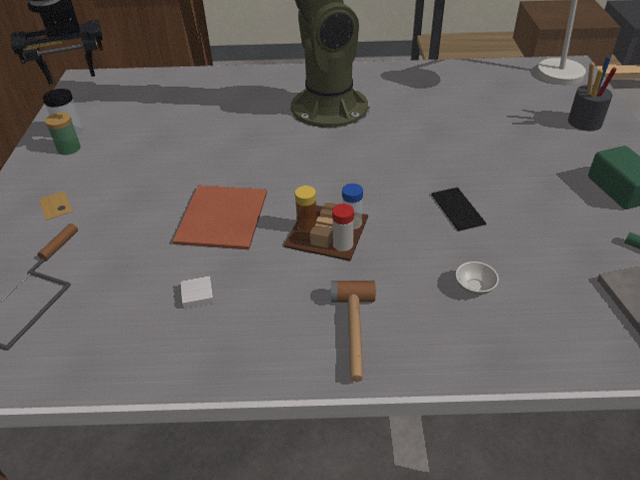

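View pics/side_0.png

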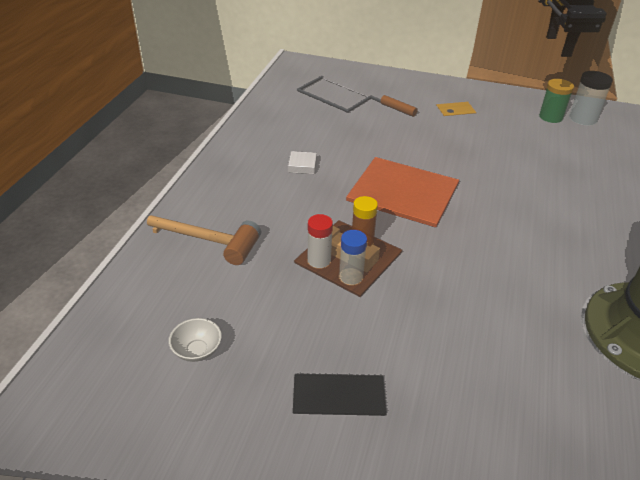

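View pics/wrist_0.png

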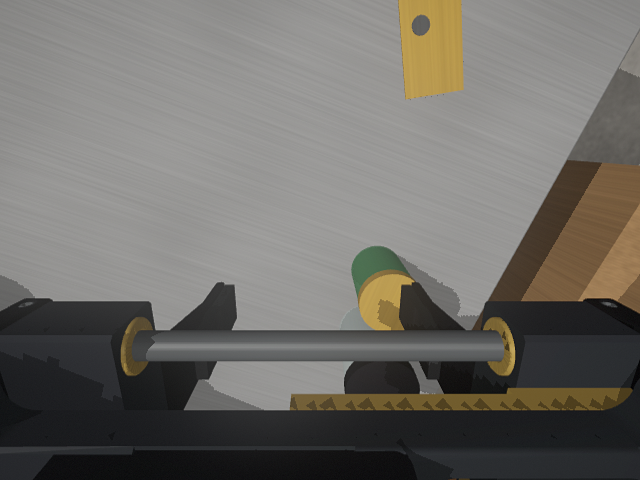

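The scene view shows the stand at about (327,232) with yellow (306,190), blue (352,190) and red (343,212) lids. The board is at (222,216), the pad at (459,209), the mallet at (355,320), the dish at (477,278) and the steel block at (197,291). The wrist view sees only off-task objects. Next I'll measure these.

```bash
cat > h.py <<'E'
import numpy as np, cv2
from scipy.spatial.transform import Rotation as R
def load(n): 
    d=np.load(f"pics/{n}.npz"); return {k:d[k] for k in d.files}
def snap(name,tag):
    from bench import ctrl
    im=ctrl.get_image(name)
    cv2.imwrite(f"pics/{name}_{tag}.png",im["frame"]); np.savez(f"pics/{name}_{tag}.npz",**im)
    return im
def ray(im,u,v):
    V=im["view"]; Rm=V[:3,:3]; o=-Rm.T@V[:3,3]
    d=np.array([(u-im["cx"])/im["fx"],-(v-im["cy"])/im["fy"],-1.0])
    return o,Rm.T@d
def onplane(im,u,v,z):
    o,d=ray(im,u,v); return o+d*(z-o[2])/d[2]
def proj(im,p):
    c=im["view"][:3,:3]@np.asarray(p)+im["view"][:3,3]
    return im["cx"]+im["fx"]*c[0]/-c[2], im["cy"]-im["fy"]*c[1]/-c[2]
def frompix(im,u,v):
    z=im["depth"][int(round(v)),int(round(u))]
    o,d=ray(im,u,v); return o+d*z
def mask(im,lo,hi,roi=None):
    hsv=cv2.cvtColor(im["frame"],cv2.COLOR_BGR2HSV)
    m=cv2.inRange(hsv,np.array(lo),np.array(hi))
    if roi is not None:
        k=np.zeros_like(m); x0,y0,x1,y1=roi; k[y0:y1,x0:x1]=255; m&=k
    return m
def big(m):
    cs,_=cv2.findContours(m,cv2.RETR_EXTERNAL,cv2.CHAIN_APPROX_NONE)
    return max(cs,key=cv2.contourArea)
def tri(r1,r2):
    (o1,d1),(o2,d2)=r1,r2
    A=np.stack([d1,-d2],1); t=np.linalg.lstsq(A,o2-o1,rcond=None)[0]
    a=o1+d1*t[0]; b=o2+d2*t[1]; return (a+b)/2,np.linalg.norm(a-b)
def tool(s): return R.from_rotvec(s["tool_rot"])
E
python3 - <<'E'
from h import *
ims={n:load(n+"_0") for n in("scene","side")}
hsv={n:cv2.cvtColor(ims[n]["frame"],cv2.COLOR_BGR2HSV) for n in ims}
for n,pts in {"scene":[(222,216),(459,209),(306,190),(352,190),(343,211),(300,238),(295,215),(320,240),(197,291),(355,320),(477,270),(100,300)],"side":[(405,190),(340,395),(365,206),(353,240),(320,224),(375,280),(390,250)]}.items():
    for p in pts: print(n,p,hsv[n][p[1],p[0]],frompix(ims[n],*p).round(4))
E
```

```text
scene (222, 216) [  7 136 146] [ 0.4915 -0.258   0.0116]
scene (459, 209) [50 21 36] [0.483  0.2826 0.0052]
scene (306, 190) [ 22 154 184] [ 0.5247 -0.0633  0.105 ]
scene (352, 190) [110 176 142] [0.5261 0.0342 0.1026]
scene (343, 211) [  0 188 153] [0.5949 0.0122 0.103 ]
scene (300, 238) [ 11 115  53] [ 0.5693 -0.0803  0.0084]
scene (295, 215) [165   4 126] [ 0.4773 -0.0934 -0.0036]
scene (320, 240) [14 95 83] [ 0.598  -0.0366  0.0274]
scene (197, 291) [  8   6 174] [ 0.7285 -0.2799  0.0212]
scene (355, 320) [ 15 100 153] [0.8214 0.0247 0.0317]
scene (477, 270) [ 19  14 143] [0.6896 0.2785 0.0175]
scene (100, 300) [120   2 121] [ 0.7249 -0.4772 -0.0009]
side (405, 190) [  8 163 178] [ 0.4759 -0.251   0.0112]
side (340, 395) [20 14 55] [0.4718 0.2864 0.0059]
side (365, 206) [ 25 243 218] [ 0.5231 -0.0543  0.1033]
side (353, 240) [111 172 173] [0.5208 0.0414 0.101 ]
side (320, 224) [  1 198 193] [0.5866 0.0208 0.1031]
side (375, 280) [ 8 41 74] [0.4768 0.0286 0.0048]
side (390, 250) [ 10 122  98] [ 0.4672 -0.0566  0.0078]
```

```bash
python3 - <<'E'
from h import *
ims={n:load(n+"_0") for n in("scene","side")}
def rect(im,m,z,name):
    c=big(m)[:,0,:].astype(float)
    P=np.array([onplane(im,u,v,z)[:2] for u,v in c])
    (cx,cy),(w,h),a=cv2.minAreaRect((P*1000).astype(np.float32))
    print(name,"c",round(cx,1),round(cy,1),"size",round(w,1),round(h,1),"ang",round(a,2))
    return P
for n in ims:
    im=ims[n]
    roi=dict(scene=(160,170,280,260),side=(330,140,480,240))[n]
    rect(im,mask(im,(0,90,60),(14,255,255),roi),.012,n+" board")
    roi=dict(scene=(415,170,505,245),side=(270,355,410,430))[n]
    rect(im,mask(im,(0,0,0),(180,255,75),roi),.006,n+" pad")
lids={"yellow":((18,120,90),(35,255,255)),"blue":((100,120,60),(125,255,255))}
roi=dict(scene=(280,170,380,262),side=(290,185,410,300))
def lidm(im,n,c):
    if c=="red": return mask(im,(0,150,80),(6,255,255),roi[n])|mask(im,(172,150,80),(180,255,255),roi[n])
    return mask(im,*lids[c],roi[n])
for c in("red","blue","yellow"):
    for n in ims:
        im=ims[n]; m=lidm(im,n,c)
        k=big(m); 
        # lid top points by depth
        mm=np.zeros_like(m); cv2.drawContours(mm,[k],-1,255,-1)
        vs,us=np.nonzero(mm); Z=im["depth"][vs,us]
        Pw=np.array([frompix(im,u,v) for u,v in zip(us,vs)])
        top=Pw[np.abs(Pw[:,2]-.103)<.004]
        # cast the top pixels to plane z=.103
        sel=np.abs(Pw[:,2]-.103)<.004
        Q=np.array([onplane(im,u,v,.103)[:2] for u,v in zip(us[sel],vs[sel])])
        (x,y),r=cv2.minEnclosingCircle((Q*1000).astype(np.float32))
        print(c,n,"top n",sel.sum(),"medz",np.median(top[:,2]).round(4),"mean",Q.mean(0).round(4),"encl",round(x,1),round(y,1),round(r,1))
E
```

```text
scene board c 487.9 -259.8 size 171.7 207.7 ang 81.96
scene pad c 479.7 278.6 size 141.8 73.3 ang 16.56
side board c 480.6 -251.6 size 181.6 200.5 ang 81.87
side pad c 474.0 284.5 size 139.2 71.5 ang 16.5
red scene top n 244 medz 0.1022 mean [0.5946 0.0115] encl 596.0 10.8 24.3
red side top n 334 medz 0.103 mean [0.5884 0.0167] encl 589.6 16.9 23.9
blue scene top n 225 medz 0.102 mean [0.5271 0.0341] encl 527.0 33.9 23.7
blue side top n 363 medz 0.103 mean [0.5204 0.0394] encl 519.6 40.2 24.4
yellow scene top n 222 medz 0.1021 mean [ 0.5303 -0.0662] encl 531.9 -66.6 24.7
yellow side top n 308 medz 0.1031 mean [ 0.5238 -0.0611] encl 523.0 -61.1 24.7
```

```bash
python3 - <<'E'
from h import *
for n,roi in (("scene",(270,170,390,270)),("side",(280,185,420,305))):
    im=load(n+"_0"); x0,y0,x1,y1=roi
    cv2.imwrite(f"pics/{n}_crop.png",cv2.resize(im["frame"][y0:y1,x0:x1],None,fx=5,fy=5,interpolation=cv2.INTER_CUBIC))
E
```

```text
(no output)
```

View pics/scene_crop.png

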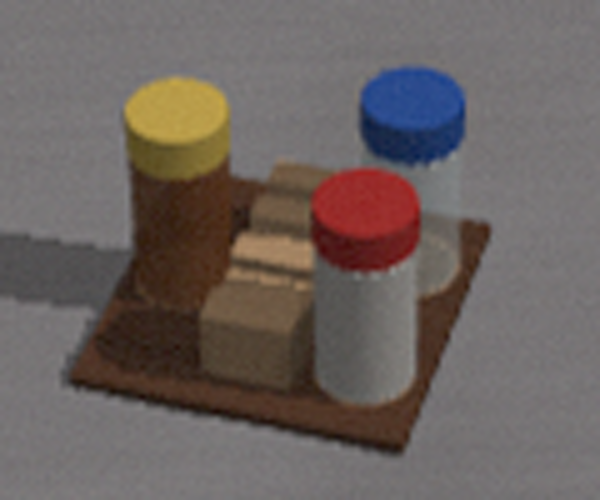

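View pics/side_crop.png

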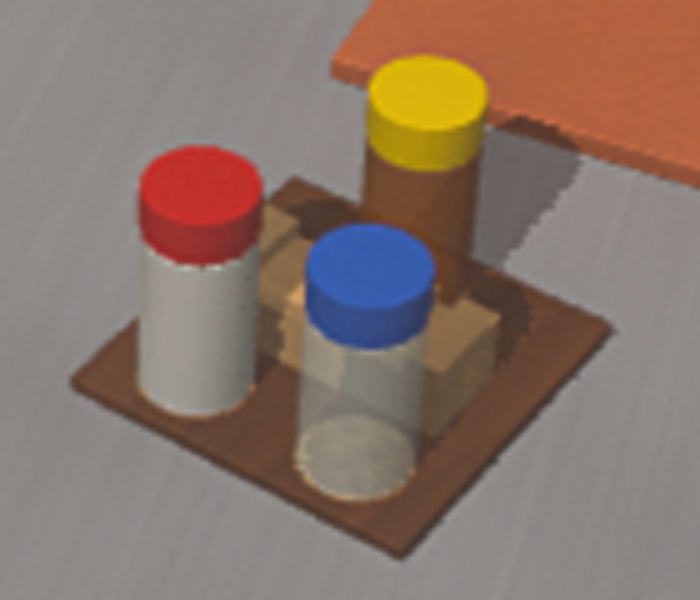

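```bash
python3 - <<'E'
from h import *
from bench import ctrl
s=ctrl.get_state(); T=tool(s); M=T.as_matrix()
print("tool axes cols\n",M.round(4), "yaw of x",np.degrees(np.arctan2(M[1,0],M[0,0])))
w=load("wrist_0"); V=w["view"]; o=-V[:3,:3].T@V[:3,3]
print("cam in tool",M.T@(o-s["position"]), "cam axes in tool\n",(V[:3,:3]@M).round(4))
for z in (0,-.1,.017,.1,.138,.2): print("tool axis z",z,proj(w,s["position"]+M@np.array([0,0,z])))
for n in("scene","side"):
    im=load(n+"_0"); V=im["view"]; print(n,"cam at",-V[:3,:3].T@V[:3,3],"tcp px",proj(im,s["position"]),"base px",proj(im,[0,0,0]))
E
```

```text
tool axes cols
 [[ 3.390e-01 -9.408e-01 -6.000e-04]
 [-9.408e-01 -3.390e-01  1.400e-03]
 [-1.500e-03  1.000e-04 -1.000e+00]] yaw of x -70.18434724476518
cam in tool [ 0.00064279 -0.0812681  -0.1456102 ] cam axes in tool
 [[ 1.000e+00  1.000e-04 -1.500e-03]
 [ 5.000e-04 -9.549e-01  2.969e-01]
 [-1.400e-03 -2.969e-01 -9.549e-01]]
tool axis z 0 (np.float64(315.6680022001018), np.float64(315.94431734142734))
tool axis z -0.1 (np.float64(313.9199199339747), np.float64(564.858388763304))
tool axis z 0.017 (np.float64(315.78011140001087), np.float64(299.9807909480329))
tool axis z 0.1 (np.float64(316.1253994893798), np.float64(250.81430387605212))
tool axis z 0.138 (np.float64(316.2215551492804), np.float64(237.12244436811505))
tool axis z 0.2 (np.float64(316.33613942767954), np.float64(220.80648498223792))
scene cam at [ 1.51051234 -0.02683858  0.87183899] tcp px (np.float64(70.4276932326907), np.float64(71.36813427006837)) base px (np.float64(330.08015382554817), np.float64(106.39910523114762))
side cam at [0.36040491 0.81890642 0.80003955] tcp px (np.float64(559.4602930305133), np.float64(38.97507796572788)) base px (np.float64(651.7565853056803), np.float64(333.0123712255768))
```

Call:
{"name": "drive_tool", "arguments": {"increments": [{"grip": -1,"tx": -46.3,"ty": -48.5,"tz": 0,"wz": -2.46},{"grip": -1,"tx": -46.3,"ty": -48.5,"tz": 0,"wz": -2.46},{"grip": -1,"tx": -46.3,"ty": -48.5,"tz": 0,"wz": -2.46},{"grip": -1,"tx": -46.3,"ty": -48.5,"tz": 0,"wz": -2.46},{"grip": -1,"tx": -46.3,"ty": -48.5,"tz": 0,"wz": -2.46},{"grip": -1,"tx": -46.3,"ty": -48.5,"tz": 0,"wz": -2.46},{"grip": -1,"tx": -46.3,"ty": -48.5,"tz": 0,"wz": -2.46},{"grip": -1,"tx": -46.3,"ty": -48.5,"tz": 0,"wz": -2.46},{"grip": -1,"tx": -46.3,"ty": -48.5,"tz": 0,"wz": -2.46},{"grip": -1,"tx": -46.3,"ty": -48.5,"tz": 0,"wz": -2.46}], "force": 15}}

```text
schema error: expected keys grip, tx, ty, tz, wx, wy, wz
```

Call:
{"name": "drive_tool", "arguments": {"increments": [{"grip": -1,"tx": -46.3,"ty": -48.5,"tz": 0,"wx": 0,"wy": 0,"wz": -2.46},{"grip": -1,"tx": -46.3,"ty": -48.5,"tz": 0,"wx": 0,"wy": 0,"wz": -2.46},{"grip": -1,"tx": -46.3,"ty": -48.5,"tz": 0,"wx": 0,"wy": 0,"wz": -2.46},{"grip": -1,"tx": -46.3,"ty": -48.5,"tz": 0,"wx": 0,"wy": 0,"wz": -2.46},{"grip": -1,"tx": -46.3,"ty": -48.5,"tz": 0,"wx": 0,"wy": 0,"wz": -2.46},{"grip": -1,"tx": -46.3,"ty": -48.5,"tz": 0,"wx": 0,"wy": 0,"wz": -2.46},{"grip": -1,"tx": -46.3,"ty": -48.5,"tz": 0,"wx": 0,"wy": 0,"wz": -2.46},{"grip": -1,"tx": -46.3,"ty": -48.5,"tz": 0,"wx": 0,"wy": 0,"wz": -2.46},{"grip": -1,"tx": -46.3,"ty": -48.5,"tz": 0,"wx": 0,"wy": 0,"wz": -2.46},{"grip": -1,"tx": -46.3,"ty": -48.5,"tz": 0,"wx": 0,"wy": 0,"wz": -2.46}], "force": 15}}

```text
time: 0.98
position: [0.4064, -0.2366, 0.2394]
tool_rot: [-3.141, -0.049, -0.0]
ft_force: [0.2, -0.4, 0.2]
grip_width: 1.0
```

Call:
{"name": "drive_tool", "arguments": {"increments": [{"grip": -1,"tx": 12.0,"ty": -22.2,"tz": 0,"wx": 0,"wy": 0,"wz": -1.21},{"grip": -1,"tx": 12.0,"ty": -22.2,"tz": 0,"wx": 0,"wy": 0,"wz": -1.21},{"grip": -1,"tx": 12.0,"ty": -22.2,"tz": 0,"wx": 0,"wy": 0,"wz": -1.21},{"grip": -1,"tx": 12.0,"ty": -22.2,"tz": 0,"wx": 0,"wy": 0,"wz": -1.21},{"grip": -1,"tx": 12.0,"ty": -22.2,"tz": 0,"wx": 0,"wy": 0,"wz": -1.21},{"grip": -1,"tx": 12.0,"ty": -22.2,"tz": 0,"wx": 0,"wy": 0,"wz": -1.21},{"grip": -1,"tx": 12.0,"ty": -22.2,"tz": 0,"wx": 0,"wy": 0,"wz": -1.21},{"grip": -1,"tx": 12.0,"ty": -22.2,"tz": 0,"wx": 0,"wy": 0,"wz": -1.21},{"grip": -1,"tx": 12.0,"ty": -22.2,"tz": 0,"wx": 0,"wy": 0,"wz": -1.21},{"grip": -1,"tx": 12.0,"ty": -22.2,"tz": 0,"wx": 0,"wy": 0,"wz": -1.21}]}}

```text
time: 1.82
position: [0.5194, -0.0105, 0.2391]
tool_rot: [-2.549, -1.835, 0.0]
ft_force: [-0.4, -0.0, -0.2]
grip_width: 1.0
```

```bash
python3 - <<'E'
from h import *
from bench import ctrl
for n in ("scene","side","wrist"): snap(n,"1")
s=ctrl.get_state(); M=tool(s).as_matrix()
print(s["time"],s["position"],"yaw",np.degrees(np.arctan2(M[1,0],M[0,0])),M[:,2],s["joint_positions"].round(3),np.abs(s["qd"]).max())
E
```

```text
1.9667 [ 0.519319   -0.01101026  0.23924346] yaw 70.96115287893656 [-3.35282616e-04  4.00054225e-04 -9.99999864e-01] [ 0.676  0.088 -0.739  1.75   0.061  1.327  1.163] 0.019190617596266505
```

View pics/wrist_1.png

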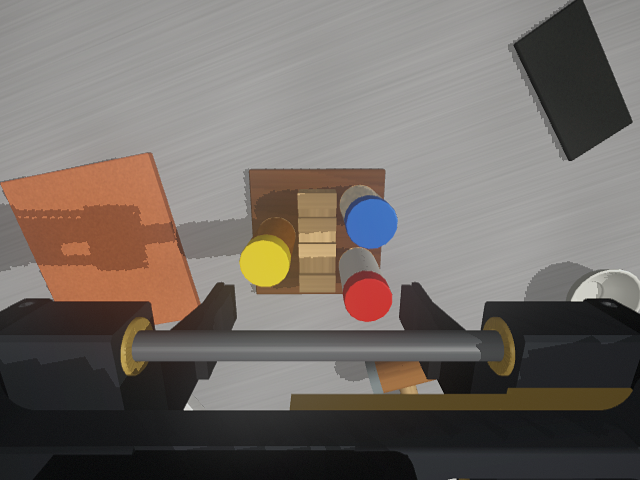

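View pics/scene_1.png

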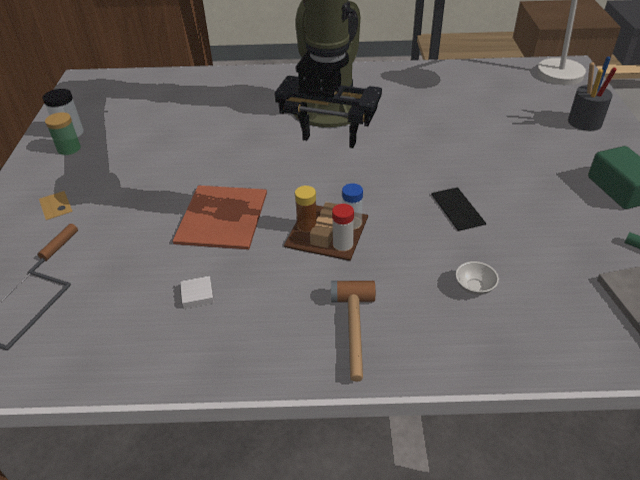

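View pics/side_1.png

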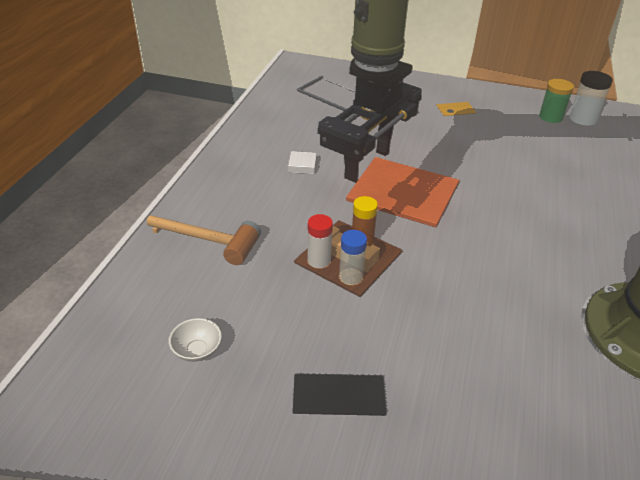

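The wrist view shows the stand squarely at (249–385,169–294), with yellow (265,261), blue (371,222) and red (368,296). The board is at left and the pad at upper right. I'll measure from it and compare it with the fixed cameras.

```bash
cat >> h.py <<'E'
def lidmask(im,c,roi=None):
    if c=="red": return mask(im,(0,150,80),(6,255,255),roi)|mask(im,(172,150,80),(180,255,255),roi)
    return mask(im,*{"yellow":((18,120,90),(35,255,255)),"blue":((100,120,60),(125,255,255))}[c],roi)
def lidtop(im,c,zt,roi=None):
    m=lidmask(im,c,roi); k=big(m); mm=np.zeros_like(m); cv2.drawContours(mm,[k],-1,255,-1)
    vs,us=np.nonzero(mm); P=np.array([frompix(im,u,v) for u,v in zip(us,vs)])
    sel=np.abs(P[:,2]-zt)<.005
    Q=np.array([onplane(im,u,v,zt)[:2] for u,v in zip(us[sel],vs[sel])])
    (x,y),r=cv2.minEnclosingCircle((Q*1000).astype(np.float32))
    return Q.mean(0)*1000,(x,y,r),np.median(P[sel,2])
def standof(P):  # P dict of lids mm -> centre, yaw
    mid=(P["red"]+P["blue"])/2; c=(mid+P["yellow"])/2; d=mid-P["yellow"]
    return c,np.degrees(np.arctan2(-d[0],d[1])),np.linalg.norm(d),np.linalg.norm(P["red"]-P["blue"])
E
python3 - <<'E'
from h import *
im=load("wrist_1")
P={}
for c in("red","blue","yellow"):
    a,b,z=lidtop(im,c,.103,(150,100,450,330)); P[c]=a; print(c,a.round(1),np.round(b,1),z)
print(standof(P))
# stand corners / top edges
m=mask(im,(0,60,20),(14,255,130),(200,130,450,310))
c=big(m)[:,0,:].astype(float); Q=np.array([onplane(im,u,v,.008)[:2] for u,v in c])*1000
(cx,cy),(w,h),a=cv2.minAreaRect(Q.astype(np.float32)); print("stand rect",cx,cy,w,h,a)
# pad
m=mask(im,(0,0,0),(180,255,70),(490,0,640,180)); c=big(m)[:,0,:].astype(float)
Q=np.array([onplane(im,u,v,.006)[:2] for u,v in c])*1000
(cx,cy),(w,h),a=cv2.minAreaRect(Q.astype(np.float32)); print("pad rect",cx,cy,w,h,a)
for n in("scene","side"):
    print(n,"tip L/R px", [np.round(proj(load(n+"_1"),np.array([0.5193,-.011,.2392])+tool({"tool_rot":[-2.549,-1.835,0]}).as_matrix()@np.array([sx,0,.017])),1) for sx in(-.0435,.0435)])
    f=load(n+"_1")["frame"]; u,v=map(int,proj(load(n+"_1"),[.5193,-.011,.2392]))
    cv2.imwrite(f"pics/{n}_grip.png",cv2.resize(f[v-60:v+60,u-75:u+75],None,fx=5,fy=5,interpolation=cv2.INTER_CUBIC)); print("crop origin",u-75,v-60)
E
```

```text
red [588.6  12.8] [588.4  12.7  23. ] 0.1032817129240371
blue [520.6  35.6] [520.9  35.4  22.5] 0.10329817972474242
yellow [524.6 -64. ] [524.8 -64.2  23. ] 0.10351086234523266
(array([539.61616199, -19.9355067 ]), np.float64(-18.741297312646886), np.float64(93.16470764128555), np.float64(71.78799963665624))
stand rect 543.7954711914062 -21.796890258789062 149.05722045898438 156.125244140625 71.05695343017578
pad rect 474.8279724121094 279.69891357421875 139.30174255371094 71.22706604003906 16.4210262298584
scene tip L/R px [array([309.1, 137.8]), array([350.8, 144.3])]
crop origin 254 73
side tip L/R px [array([379.7, 153.8]), array([351.7, 177.8])]
crop origin 291 96
```

View pics/scene_grip.png

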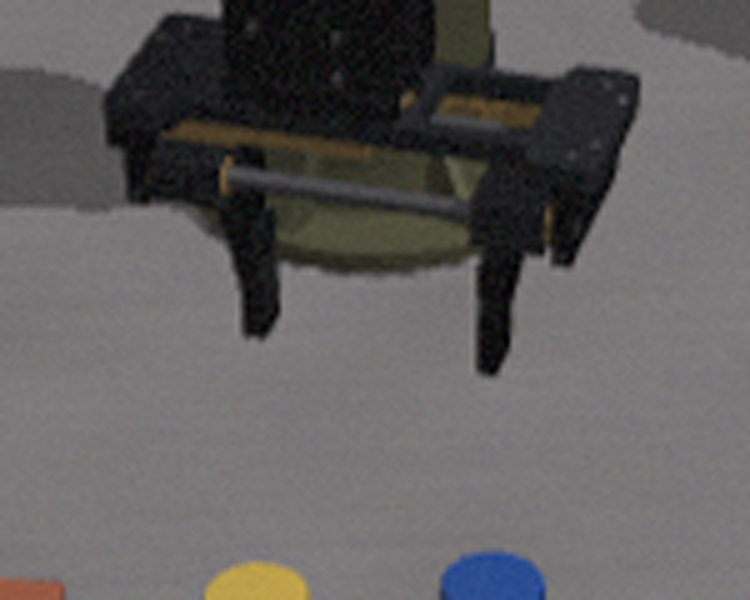

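View pics/side_grip.png

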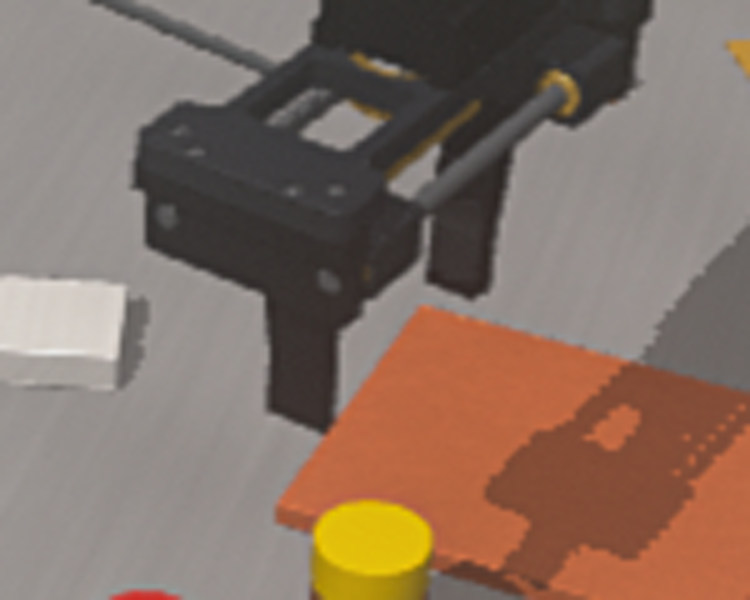

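```bash
python3 - <<'E'
from h import *
p=np.array([0.5193,-.0110,.2392]); M=tool({"tool_rot":[-2.549,-1.835,0]}).as_matrix()
for n in("scene","side","wrist"):
    im=load(n+"_1")
    for sx in(-1,1):
        for y in(-.0095,.0095):
            for t in (0,.015):
                print(n,sx,y,"outer" if t else "inner",np.round(proj(im,p+M@np.array([sx*(.0435+t),y,.017])),1))
im=load("wrist_1"); f=im["frame"]
cv2.imwrite("pics/wrist_tips.png",cv2.resize(f[260:400,190:450],None,fx=3,fy=3,interpolation=cv2.INTER_CUBIC))
E
```

```text
scene -1 -0.0095 inner [310.5 135.3]
scene -1 -0.0095 outer [303.5 134.2]
scene -1 0.0095 inner [307.5 140.3]
scene -1 0.0095 outer [300.4 139.2]
scene 1 -0.0095 inner [352.1 141.7]
scene 1 -0.0095 outer [359.4 142.8]
scene 1 0.0095 inner [349.5 146.9]
scene 1 0.0095 outer [356.9 148.1]
side -1 -0.0095 inner [384.5 155.7]
side -1 -0.0095 outer [389.  151.8]
side -1 0.0095 inner [374.9 152. ]
side -1 0.0095 outer [379.5 148.1]
side 1 -0.0095 inner [356.7 179.9]
side 1 -0.0095 outer [351.5 184.3]
side 1 0.0095 inner [346.8 175.7]
side 1 0.0095 outer [341.6 180.1]
wrist -1 -0.0095 inner [235.9 284.2]
wrist -1 -0.0095 outer [207.2 284.3]
wrist -1 0.0095 inner [238.6 316.6]
wrist -1 0.0095 outer [210.9 316.8]
wrist 1 -0.0095 inner [402.6 283.3]
wrist 1 -0.0095 outer [431.4 283.2]
wrist 1 0.0095 inner [400.2 315.9]
wrist 1 0.0095 outer [428.1 315.8]
```

View pics/wrist_tips.png

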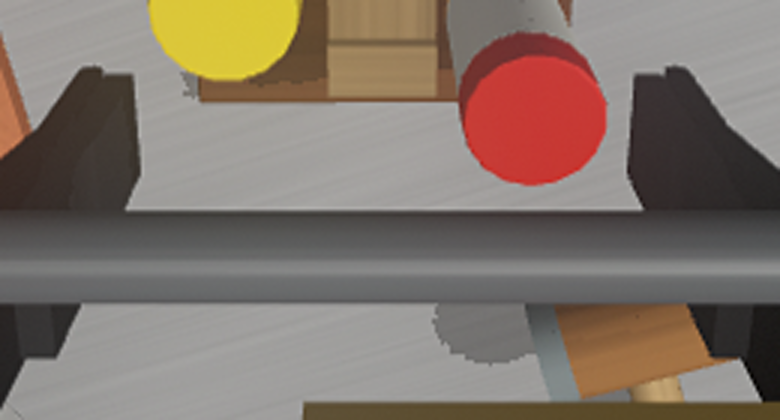

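Wrist fingertips are seen at (234,285) and (402,285), against a prediction of (236,284) and (403,283), so that camera is good to under 1 mm near the tool. Next I'll hover just above the red lid to check the alignment at close range.

Call:
{"name": "drive_tool", "arguments": {"increments": [{"grip": -1,"tx": 1.5,"ty": 1.9,"tz": 0,"wx": 0,"wy": 0,"wz": 0},{"grip": -1,"tx": 3.0,"ty": 3.8,"tz": 0,"wx": 0,"wy": 0,"wz": 0},{"grip": -1,"tx": 4.5,"ty": 5.7,"tz": 1.0,"wx": 0,"wy": 0,"wz": 0},{"grip": -1,"tx": 4.5,"ty": 5.7,"tz": 3.0,"wx": 0,"wy": 0,"wz": 0},{"grip": -1,"tx": 4.5,"ty": 5.7,"tz": 5.0,"wx": 0,"wy": 0,"wz": 0},{"grip": -1,"tx": 4.5,"ty": 5.7,"tz": 7.0,"wx": 0,"wy": 0,"wz": 0},{"grip": -1,"tx": 4.5,"ty": 5.7,"tz": 9.0,"wx": 0,"wy": 0,"wz": 0},{"grip": -1,"tx": 4.5,"ty": 5.7,"tz": 10.2,"wx": 0,"wy": 0,"wz": 0},{"grip": -1,"tx": 4.5,"ty": 5.7,"tz": 10.2,"wx": 0,"wy": 0,"wz": 0}]}}

```text
time: 2.72
position: [0.5859, 0.0125, 0.1343]
tool_rot: [-2.557, -1.819, 0.007]
ft_force: [-0.2, 1.0, 0.2]
grip_width: 1.0
```

```bash
python3 - <<'E'
from h import *
from bench import ctrl
for n in ("wrist","scene","side"): snap(n,"2")
s=ctrl.get_state(); M=tool(s).as_matrix(); p=s["position"]
print(s["time"],p,"yaw",np.degrees(np.arctan2(M[1,0],M[0,0])))
im=load("wrist_2")
a,b,z=lidtop(im,"red",.103,(150,100,480,335)); print("red",a.round(1),np.round(b,1),z, "in tool mm",(M.T@(np.r_[b[0],b[1],103]/1000-p)*1000).round(1))
for sx in(-1,1): print("tip pred",np.round(proj(im,p+M@np.array([sx*.0435,-.0095,.017])),1))
E
```

```text
2.8667 [0.58856314 0.01299922 0.13832979] yaw 70.90821823694301
red [588.4  13.3] [589.   13.3  22.9] 0.10343321414452711 in tool mm [ 0.4  0.3 35.3]
tip pred [237.3 291.3]
tip pred [407.  291.4]
```

View pics/wrist_2.png

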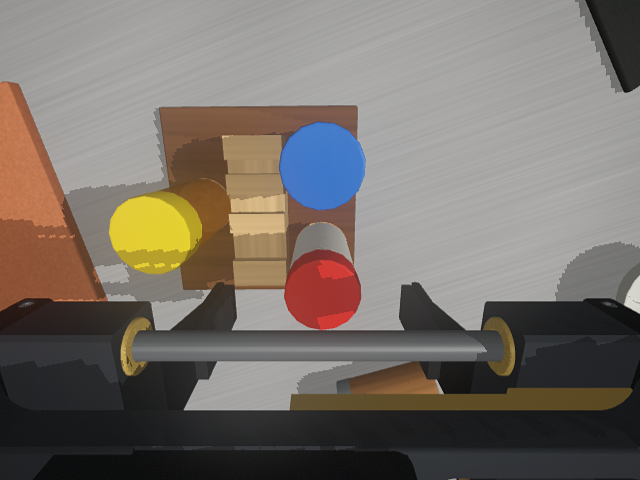

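The red lid is centred at (322,290) between the fingertips at (235,285) and (401,285). The arm was still settling in that picture, so I'll take one more at rest.

```bash
python3 - <<'E'
from h import *
from bench import ctrl
snap("wrist","3")
s=ctrl.get_state(); M=tool(s).as_matrix(); p=s["position"]
print(s["time"],p,"yaw",np.degrees(np.arctan2(M[1,0],M[0,0])), np.abs(s["qd"]).max())
im=load("wrist_3"); P={}
for c in("red","blue","yellow"):
    a,b,z=lidtop(im,c,.103,(80,100,480,335)); P[c]=a; print(c,a.round(1),np.round(b,1),z, "in tool mm",(M.T@(np.r_[b[0],b[1],103]/1000-p)*1000).round(1))
print(standof(P))
for sx in(-1,1): print("tip pred",np.round(proj(im,p+M@np.array([sx*.0435,-.0095,.017])),1))
k=big(lidmask(im,"red",(200,200,480,335))); print(cv2.boundingRect(k))
# tip rows: dark finger at rows 286-300
g=cv2.cvtColor(im["frame"],cv2.COLOR_BGR2GRAY)
for v in(290,296,302): 
    r=g[v]; l=max(u for u in range(200,260) if r[u]<70); rr=min(u for u in range(380,440) if r[u]<70); print(v,l,rr,(l+rr)/2)
print("dark top row L/R", [min(v for v in range(270,300) if g[v,u]<70) for u in (230,405)])
E
```

```text
2.9167 [0.58882891 0.01307619 0.13873676] yaw 70.91800021807688 0.0047166946852925384
red [588.5  13.3] [588.9  13.1  22.8] 0.10343965454881995 in tool mm [ 0.   0.  35.7]
blue [521.3  36.2] [521.8  36.   22.1] 0.10349062319567928 in tool mm [ -0.3 -70.9  35.6]
yellow [525.2 -63.1] [525.  -63.2  23.5] 0.10363825894937695 in tool mm [-93.  -35.5  35.6]
(array([540.02415954, -19.1906088 ]), np.float64(-18.690633888182884), np.float64(92.80390504455862), np.float64(70.92581483727221))
tip pred [236.2 284.4]
tip pred [403.2 284.6]
(283, 244, 74, 78)
290 233 401 317.0
296 234 401 317.5
302 235 401 318.0
dark top row L/R [285, 285]
```

Aligned to about 1 mm, with red at about (589,13.5) mm. I'll descend around the red jar and close.

Call:
{"name": "drive_tool", "arguments": {"increments": [{"grip": -1,"tx": 0.08,"ty": 0,"tz": 2.0,"wx": 0,"wy": 0,"wz": 0},{"grip": -1,"tx": 0.08,"ty": 0,"tz": 4.0,"wx": 0,"wy": 0,"wz": 0},{"grip": -0.6,"tx": 0.08,"ty": 0,"tz": 6.0,"wx": 0,"wy": 0,"wz": 0},{"grip": -0.5,"tx": 0.08,"ty": 0,"tz": 7.5,"wx": 0,"wy": 0,"wz": 0},{"grip": -0.4,"tx": 0.08,"ty": 0,"tz": 7.5,"wx": 0,"wy": 0,"wz": 0},{"grip": -0.3,"tx": 0.08,"ty": 0,"tz": 7.5,"wx": 0,"wy": 0,"wz": 0},{"grip": -0.2,"tx": 0.08,"ty": 0,"tz": 7.5,"wx": 0,"wy": 0,"wz": 0},{"grip": -0.1,"tx": 0.08,"ty": 0,"tz": 7.5,"wx": 0,"wy": 0,"wz": 0},{"grip": 1,"tx": 0.08,"ty": 0,"tz": 7.5,"wx": 0,"wy": 0,"wz": 0},{"grip": 1,"tx": 0.08,"ty": 0,"tz": 7.5,"wx": 0,"wy": 0,"wz": 0}], "force": 15}}

```text
time: 3.75
position: [0.5901, 0.0138, 0.0649]
tool_rot: [2.557, 1.821, 0.005]
ft_force: [0.3, 0.4, 2.9]
grip_width: 0.512
```

Call:
{"name": "drive_tool", "arguments": {"increments": [{"grip": 1,"tx": 0,"ty": 0,"tz": 0,"wx": 0,"wy": 0,"wz": 0},{"grip": 1,"tx": 0,"ty": 0,"tz": 0,"wx": 0,"wy": 0,"wz": 0}]}}

```text
time: 3.92
position: [0.5902, 0.0138, 0.0652]
tool_rot: [2.557, 1.821, 0.006]
ft_force: [-0.1, -0.6, -1.3]
grip_width: 0.512
```

```bash
python3 - <<'E'
from h import *
from bench import ctrl
for n in ("scene","side","wrist"): snap(n,"4")
s=ctrl.get_state(); M=tool(s).as_matrix(); p=s["position"]
print(s["time"],p,"yaw",np.degrees(np.arctan2(M[1,0],M[0,0])), s["ft_force"].round(2),s["grip_width"]*87)
for n,roi in (("scene",(270,120,390,270)),("side",(280,140,420,305))):
    im=load(n+"_4"); x0,y0,x1,y1=roi
    cv2.imwrite(f"pics/{n}_4c.png",cv2.resize(im["frame"][y0:y1,x0:x1],None,fx=3.5,fy=3.5,interpolation=cv2.INTER_CUBIC))
a=cv2.imread("pics/scene_4c.png"); b=cv2.imread("pics/side_4c.png"); h=min(a.shape[0],b.shape[0]); 
c=np.hstack([a[:h],b[:h]]); c=cv2.resize(c,None,fx=min(1,800/c.shape[1]),fy=min(1,800/c.shape[1])); cv2.imwrite("pics/both_4c.png",c)
E
```

```text
4.0667 [0.5900312  0.01380107 0.06494151] yaw 70.90637583475822 [-0.2   0.02  0.09] 44.45757025040079
```

View pics/both_4c.png

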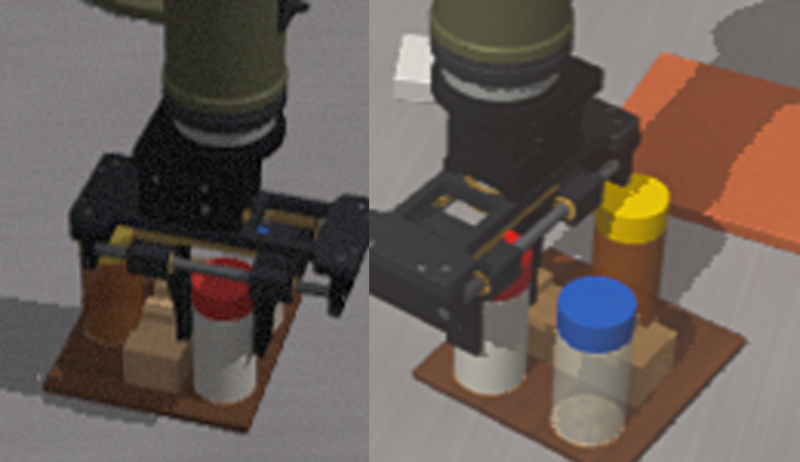

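Red is gripped with the opening at 44.5 mm. Lifting and carrying it toward the board.

Call:
{"name": "drive_tool", "arguments": {"increments": [{"grip": 1,"tx": 0,"ty": 0,"tz": -2,"wx": 0,"wy": 0,"wz": 0},{"grip": 1,"tx": 0,"ty": 0,"tz": -5,"wx": 0,"wy": 0,"wz": 0},{"grip": 1,"tx": 0,"ty": 0,"tz": -9,"wx": 0,"wy": 0,"wz": 0},{"grip": 1,"tx": 0,"ty": 0,"tz": -13,"wx": 0,"wy": 0,"wz": 0},{"grip": 1,"tx": -2,"ty": 0.3,"tz": -13,"wx": 0,"wy": 0,"wz": 0},{"grip": 1,"tx": -6,"ty": 1.0,"tz": -13,"wx": 0,"wy": 0,"wz": 0},{"grip": 1,"tx": -10,"ty": 1.6,"tz": -13,"wx": 0,"wy": 0,"wz": 0},{"grip": 1,"tx": -14,"ty": 2.3,"tz": -13,"wx": 0,"wy": 0,"wz": 0},{"grip": 1,"tx": -18,"ty": 2.9,"tz": -13,"wx": 0,"wy": 0,"wz": 0},{"grip": 1,"tx": -22,"ty": 3.5,"tz": -13,"wx": 0,"wy": 0,"wz": 0}]}}

```text
time: 4.9
position: [0.5497, -0.2073, 0.1946]
tool_rot: [2.557, 1.821, 0.004]
ft_force: [1.7, -0.5, -1.2]
grip_width: 0.51
```

Call:
{"name": "drive_tool", "arguments": {"increments": [{"grip": 1,"tx": -3.5,"ty": 0.7,"tz": 0,"wx": 0,"wy": 0,"wz": 0},{"grip": 1,"tx": -5.8,"ty": 1.1,"tz": 0,"wx": 0,"wy": 0,"wz": 0},{"grip": 1,"tx": -5.8,"ty": 1.1,"tz": 2,"wx": 0,"wy": 0,"wz": 0},{"grip": 1,"tx": -5.8,"ty": 1.1,"tz": 5,"wx": 0,"wy": 0,"wz": 0},{"grip": 1,"tx": -5.8,"ty": 1.1,"tz": 8,"wx": 0,"wy": 0,"wz": 0},{"grip": 1,"tx": -5.8,"ty": 1.1,"tz": 10,"wx": 0,"wy": 0,"wz": 0},{"grip": 1,"tx": -5.8,"ty": 1.1,"tz": 11.5,"wx": 0,"wy": 0,"wz": 0},{"grip": 1,"tx": -5.8,"ty": 1.1,"tz": 12.2,"wx": 0,"wy": 0,"wz": 0},{"grip": 1,"tx": -5.8,"ty": 1.1,"tz": 12.2,"wx": 0,"wy": 0,"wz": 0},{"grip": 1,"tx": -5.8,"ty": 1.1,"tz": 12.2,"wx": 0,"wy": 0,"wz": 0}]}}

```text
time: 5.73
position: [0.5418, -0.2657, 0.0729]
tool_rot: [2.557, 1.821, 0.005]
ft_force: [0.4, -0.7, -0.8]
grip_width: 0.513
```

```bash
python3 - <<'E'
from h import *
from bench import ctrl
snap("side","5"); snap("scene","5")
s=ctrl.get_state(); M=tool(s).as_matrix(); p=s["position"]
print(s["time"],p,"yaw",np.degrees(np.arctan2(M[1,0],M[0,0])), "z axis",M[:,2].round(4),s["ft_force"].round(2),s["grip_width"]*87, s["joint_positions"].round(2))
a=load("scene_5")["frame"][150:290,150:400]; b=load("side_5")["frame"][120:310,280:500]
a=cv2.resize(a,(400,224),interpolation=cv2.INTER_CUBIC); b=cv2.resize(b,(400,345),interpolation=cv2.INTER_CUBIC)
c=np.zeros((345,800,3),np.uint8); c[:224,:400]=a; c[:,400:]=b; cv2.imwrite("pics/both_5.png",c)
E
```

```text
5.8333 [ 0.5424997  -0.26605611  0.07392119] yaw 70.92523764367678 z axis [ 0.0056 -0.0012 -1.    ] [-0.36  0.07 -0.71] 44.721742382278734 [ 0.89  0.42 -0.58  1.74  0.26  1.06  1.46]
```

View pics/both_5.png

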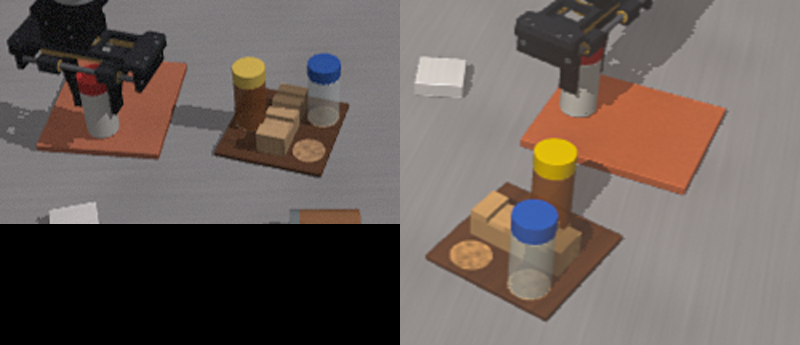

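The jar is low over the far part of the board, and the cork disc it hid on the stand is now visible. Lowering the last few millimetres and releasing.

Call:
{"name": "drive_tool", "arguments": {"increments": [{"grip": 1,"tx": 0,"ty": 0,"tz": 0.2,"wx": 0,"wy": 0,"wz": 0},{"grip": 1,"tx": 0,"ty": 0,"tz": 0.45,"wx": 0,"wy": 0,"wz": 0},{"grip": 1,"tx": 0,"ty": 0,"tz": 0.45,"wx": 0,"wy": 0,"wz": 0},{"grip": 1,"tx": 0,"ty": 0,"tz": 0.45,"wx": 0,"wy": 0,"wz": 0}]}}

```text
time: 6.17
position: [0.5425, -0.2661, 0.0695]
tool_rot: [2.555, 1.82, 0.006]
ft_force: [-0.1, -0.3, -1.4]
grip_width: 0.508
```

Call:
{"name": "drive_tool", "arguments": {"increments": [{"grip": -0.1,"tx": 0,"ty": 0,"tz": 0,"wx": 0,"wy": 0,"wz": 0},{"grip": -0.2,"tx": 0,"ty": 0,"tz": 0,"wx": 0,"wy": 0,"wz": 0},{"grip": -0.5,"tx": 0,"ty": 0,"tz": 0,"wx": 0,"wy": 0,"wz": 0},{"grip": -0.5,"tx": 0,"ty": 0,"tz": 0,"wx": 0,"wy": 0,"wz": 0},{"grip": -0.5,"tx": 0,"ty": 0,"tz": 0,"wx": 0,"wy": 0,"wz": 0},{"grip": -0.5,"tx": 0,"ty": 0,"tz": 0,"wx": 0,"wy": 0,"wz": 0}]}}

```text
time: 6.67
position: [0.5426, -0.2661, 0.0696]
tool_rot: [2.555, 1.82, 0.006]
ft_force: [0.4, 0.5, -0.9]
grip_width: 0.732
```

Call:
{"name": "drive_tool", "arguments": {"increments": [{"grip": -0.5,"tx": 0,"ty": 0,"tz": -3,"wx": 0,"wy": 0,"wz": 0},{"grip": -0.5,"tx": 0,"ty": 0,"tz": -7,"wx": 0,"wy": 0,"wz": 0},{"grip": -0.5,"tx": 0,"ty": 0,"tz": -10,"wx": 0,"wy": 0,"wz": 0},{"grip": -1,"tx": 2,"ty": -1,"tz": -10,"wx": 0,"wy": 0,"wz": 0},{"grip": -1,"tx": 6,"ty": -2.7,"tz": -10,"wx": 0,"wy": 0,"wz": 0},{"grip": -1,"tx": 10,"ty": -4.5,"tz": -10,"wx": 0,"wy": 0,"wz": 0},{"grip": -1,"tx": 14,"ty": -6.3,"tz": -9,"wx": 0,"wy": 0,"wz": 0},{"grip": -1,"tx": 17.5,"ty": -7.9,"tz": -8,"wx": 0,"wy": 0,"wz": 0},{"grip": -1,"tx": 18.6,"ty": -8.3,"tz": -7.2,"wx": 0,"wy": 0,"wz": 0},{"grip": -1,"tx": 18.6,"ty": -8.3,"tz": -7.2,"wx": 0,"wy": 0,"wz": 0}]}}

```text
time: 7.5
position: [0.5231, -0.0568, 0.1401]
tool_rot: [2.55, 1.833, 0.005]
ft_force: [-0.1, 0.8, -0.1]
grip_width: 1.0
```

Call:
{"name": "drive_tool", "arguments": {"increments": [{"grip": -1,"tx": 0,"ty": 0,"tz": 0,"wx": 0,"wy": 0,"wz": 0},{"grip": -1,"tx": 0,"ty": 0,"tz": 0,"wx": 0,"wy": 0,"wz": 0}]}}

```text
time: 7.67
position: [0.523, -0.0567, 0.1401]
tool_rot: [2.549, 1.833, 0.005]
ft_force: [0.6, -0.8, 0.0]
grip_width: 1.0
```

```bash
cat >> h.py <<'E'
def st():
    from bench import ctrl
    s=ctrl.get_state(); M=tool(s).as_matrix(); p=s["position"]
    print("t",round(s["time"],2),"p",p.round(4),"yaw",round(np.degrees(np.arctan2(M[1,0],M[0,0])),2),"zax",M[:,2].round(4),"F",s["ft_force"].round(1),"grip mm",round(s["grip_width"]*87,1),"qd",np.abs(s["qd"]).max().round(3))
    return s,M,p
E
python3 - <<'E'
from h import *
snap("wrist","6"); s,M,p=st(); im=load("wrist_6")
for c in("yellow","blue"):
    try:
        a,b,z=lidtop(im,c,.103,(80,60,600,335)); print(c,a.round(1),np.round(b,1),z, "in tool mm",(M.T@(np.r_[b[0],b[1],103]/1000-p)*1000).round(1),cv2.boundingRect(big(lidmask(im,c,(80,60,600,335)))))
    except Exception as e: print(c,e)
E
```

```text
t 7.72 p [ 0.5233 -0.0576  0.1403] yaw 71.36 zax [ 4.e-03  2.e-04 -1.e+00] F [-0.1 -1.1 -0.2] grip mm 86.7 qd 0.013
yellow [524.2 -64. ] [524.6 -64.3  23. ] 0.10342626040829087 in tool mm [-5.9  3.2 37.3] (271, 247, 75, 78)
blue [520.3  35.2] [520.9  34.5  23.3] 0.10321116214806136 in tool mm [ 86.5 -31.9  37.3] (426, 191, 89, 80)
```

View pics/wrist_6.png

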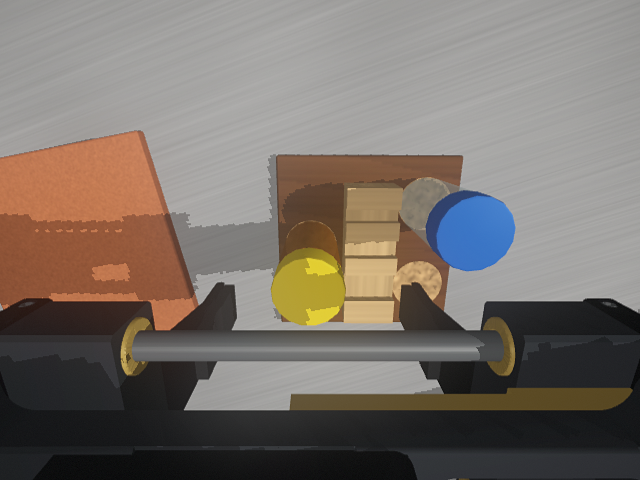

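Yellow sits at (308,287), 5.5 mm off the jaw centre in −x and 3 mm in +y. Correcting, descending and gripping.

Call:
{"name": "drive_tool", "arguments": {"increments": [{"grip": -1,"tx": -0.54,"ty": 0.3,"tz": 0,"wx": 0,"wy": 0,"wz": 0},{"grip": -1,"tx": -0.54,"ty": 0.3,"tz": 2.5,"wx": 0,"wy": 0,"wz": 0},{"grip": -1,"tx": -0.54,"ty": 0.3,"tz": 5.0,"wx": 0,"wy": 0,"wz": 0},{"grip": -0.6,"tx": -0.54,"ty": 0.3,"tz": 7.0,"wx": 0,"wy": 0,"wz": 0},{"grip": -0.5,"tx": -0.54,"ty": 0.3,"tz": 7.6,"wx": 0,"wy": 0,"wz": 0},{"grip": -0.4,"tx": -0.54,"ty": 0.3,"tz": 7.6,"wx": 0,"wy": 0,"wz": 0},{"grip": -0.3,"tx": -0.54,"ty": 0.3,"tz": 7.6,"wx": 0,"wy": 0,"wz": 0},{"grip": -0.2,"tx": -0.54,"ty": 0.3,"tz": 7.6,"wx": 0,"wy": 0,"wz": 0},{"grip": -0.1,"tx": -0.54,"ty": 0.3,"tz": 7.6,"wx": 0,"wy": 0,"wz": 0},{"grip": 1,"tx": -0.54,"ty": 0.3,"tz": 7.6,"wx": 0,"wy": 0,"wz": 0}]}}

```text
time: 8.55
position: [0.5256, -0.0639, 0.0655]
tool_rot: [2.549, 1.83, 0.007]
ft_force: [0.5, 0.1, -0.4]
grip_width: 0.56
```

Call:
{"name": "drive_tool", "arguments": {"increments": [{"grip": 1,"tx": 0,"ty": 0,"tz": 0,"wx": 0,"wy": 0,"wz": 0},{"grip": 1,"tx": 0,"ty": 0,"tz": 0,"wx": 0,"wy": 0,"wz": 0},{"grip": 1,"tx": 0,"ty": 0,"tz": 0,"wx": 0,"wy": 0,"wz": 0}]}}

```text
time: 8.8
position: [0.5257, -0.0639, 0.0657]
tool_rot: [2.548, 1.83, 0.007]
ft_force: [-0.4, 0.4, 0.7]
grip_width: 0.511
```

```bash
python3 - <<'E'
from h import *
st()
E
```

```text
t 8.8 p [ 0.5257 -0.0639  0.0657] yaw 71.36 zax [ 6.3e-03 -8.0e-04 -1.0e+00] F [-0.4  0.4  0.7] grip mm 44.4 qd 0.003
```

Yellow is gripped at (525.7,−63.9), within 0.5 mm of where the red grip and the stand geometry put it. Carrying it to the middle of the board.

Call:
{"name": "drive_tool", "arguments": {"increments": [{"grip": 1,"tx": 0,"ty": 0,"tz": -2,"wx": 0,"wy": 0,"wz": 0},{"grip": 1,"tx": 0,"ty": 0,"tz": -5,"wx": 0,"wy": 0,"wz": 0},{"grip": 1,"tx": 0,"ty": 0,"tz": -9,"wx": 0,"wy": 0,"wz": 0},{"grip": 1,"tx": 0,"ty": 0,"tz": -12.5,"wx": 0,"wy": 0,"wz": 0},{"grip": 1,"tx": -2,"ty": 0.2,"tz": -12.5,"wx": 0,"wy": 0,"wz": 0},{"grip": 1,"tx": -6,"ty": 0.6,"tz": -12.5,"wx": 0,"wy": 0,"wz": 0},{"grip": 1,"tx": -10,"ty": 1.0,"tz": -12.5,"wx": 0,"wy": 0,"wz": 0},{"grip": 1,"tx": -14,"ty": 1.5,"tz": -12.5,"wx": 0,"wy": 0,"wz": 0},{"grip": 1,"tx": -18,"ty": 1.9,"tz": -12.5,"wx": 0,"wy": 0,"wz": 0},{"grip": 1,"tx": -19.8,"ty": 2.1,"tz": -12.5,"wx": 0,"wy": 0,"wz": 0}]}}

```text
time: 9.63
position: [0.4786, -0.2648, 0.1902]
tool_rot: [2.554, 1.82, 0.002]
ft_force: [-0.5, -1.1, -1.1]
grip_width: 0.512
```

Call:
{"name": "drive_tool", "arguments": {"increments": [{"grip": 1,"tx": 0.7,"ty": 0.1,"tz": 0,"wx": 0,"wy": 0,"wz": 0},{"grip": 1,"tx": 0.7,"ty": 0.1,"tz": 2,"wx": 0,"wy": 0,"wz": 0},{"grip": 1,"tx": 0.7,"ty": 0.1,"tz": 5,"wx": 0,"wy": 0,"wz": 0},{"grip": 1,"tx": 0.7,"ty": 0.1,"tz": 8,"wx": 0,"wy": 0,"wz": 0},{"grip": 1,"tx": 0.7,"ty": 0.1,"tz": 10,"wx": 0,"wy": 0,"wz": 0},{"grip": 1,"tx": 0.7,"ty": 0.1,"tz": 11.3,"wx": 0,"wy": 0,"wz": 0},{"grip": 1,"tx": 0.7,"ty": 0.1,"tz": 11.8,"wx": 0,"wy": 0,"wz": 0},{"grip": 1,"tx": 0.7,"ty": 0.1,"tz": 11.8,"wx": 0,"wy": 0,"wz": 0},{"grip": 1,"tx": 0.7,"ty": 0.1,"tz": 11.8,"wx": 0,"wy": 0,"wz": 0}]}}

```text
time: 10.38
position: [0.4833, -0.2589, 0.0732]
tool_rot: [2.552, 1.82, 0.004]
ft_force: [0.4, 0.8, -1.7]
grip_width: 0.507
```

Call:
{"name": "drive_tool", "arguments": {"increments": [{"grip": 1,"tx": 0,"ty": 0,"tz": 0,"wx": 0,"wy": 0,"wz": 0},{"grip": 1,"tx": 0,"ty": 0,"tz": 0,"wx": 0,"wy": 0,"wz": 0}]}}

```text
time: 10.55
position: [0.4846, -0.2594, 0.0749]
tool_rot: [2.55, 1.819, 0.006]
ft_force: [-0.7, 0.4, -1.2]
grip_width: 0.508
```

```bash
python3 - <<'E'
from h import *
st()
E
```

```text
t 10.55 p [ 0.4846 -0.2594  0.0749] yaw 71.0 zax [ 0.0086 -0.0059 -0.9999] F [-0.7  0.4 -1.2] grip mm 44.2 qd 0.006
```

Call:
{"name": "drive_tool", "arguments": {"increments": [{"grip": 1,"tx": 0,"ty": 0,"tz": 0.25,"wx": 0,"wy": 0,"wz": 0},{"grip": 1,"tx": 0,"ty": 0,"tz": 0.5,"wx": 0,"wy": 0,"wz": 0},{"grip": 1,"tx": 0,"ty": 0,"tz": 0.5,"wx": 0,"wy": 0,"wz": 0},{"grip": 1,"tx": 0,"ty": 0,"tz": 0.5,"wx": 0,"wy": 0,"wz": 0}]}}

```text
time: 10.88
position: [0.4845, -0.2594, 0.0698]
tool_rot: [2.55, 1.819, 0.005]
ft_force: [0.3, -0.4, -2.4]
grip_width: 0.513
```

Call:
{"name": "drive_tool", "arguments": {"increments": [{"grip": -0.1,"tx": 0,"ty": 0,"tz": 0,"wx": 0,"wy": 0,"wz": 0},{"grip": -0.2,"tx": 0,"ty": 0,"tz": 0,"wx": 0,"wy": 0,"wz": 0},{"grip": -0.5,"tx": 0,"ty": 0,"tz": 0,"wx": 0,"wy": 0,"wz": 0},{"grip": -0.5,"tx": 0,"ty": 0,"tz": 0,"wx": 0,"wy": 0,"wz": 0},{"grip": -0.5,"tx": 0,"ty": 0,"tz": 0,"wx": 0,"wy": 0,"wz": 0},{"grip": -0.5,"tx": 0,"ty": 0,"tz": 0,"wx": 0,"wy": 0,"wz": 0}]}}

```text
time: 11.38
position: [0.4846, -0.2594, 0.0699]
tool_rot: [2.55, 1.819, 0.005]
ft_force: [-0.2, -0.3, -0.1]
grip_width: 0.739
```

Call:
{"name": "drive_tool", "arguments": {"increments": [{"grip": -0.5,"tx": 0,"ty": 0,"tz": -3,"wx": 0,"wy": 0,"wz": 0},{"grip": -0.5,"tx": 0,"ty": 0,"tz": -7,"wx": 0,"wy": 0,"wz": 0},{"grip": -0.5,"tx": 0,"ty": 0,"tz": -10,"wx": 0,"wy": 0,"wz": 0},{"grip": -1,"tx": 2,"ty": -0.4,"tz": -10,"wx": 0.01,"wy": 0.003,"wz": 0},{"grip": -1,"tx": 6,"ty": -1.3,"tz": -10,"wx": 0.01,"wy": 0.003,"wz": 0},{"grip": -1,"tx": 10,"ty": -2.1,"tz": -10,"wx": 0.01,"wy": 0.003,"wz": 0},{"grip": -1,"tx": 14,"ty": -2.9,"tz": -10,"wx": 0.01,"wy": 0.003,"wz": 0},{"grip": -1,"tx": 18,"ty": -3.8,"tz": -10,"wx": 0.01,"wy": 0.003,"wz": 0},{"grip": -1,"tx": 22,"ty": -4.6,"tz": -10,"wx": 0.01,"wy": 0.003,"wz": 0},{"grip": -1,"tx": 26,"ty": -5.4,"tz": -10,"wx": 0.01,"wy": 0.003,"wz": 0}]}}

```text
time: 12.22
position: [0.5172, 0.0064, 0.1689]
tool_rot: [2.557, 1.823, 0.0]
ft_force: [1.4, -0.4, -0.0]
grip_width: 0.996
```

Call:
{"name": "drive_tool", "arguments": {"increments": [{"grip": -1,"tx": 2,"ty": -0.4,"tz": 0,"wx": 0,"wy": 0,"wz": 0},{"grip": -1,"tx": 3.0,"ty": -0.6,"tz": 1,"wx": 0,"wy": 0,"wz": 0},{"grip": -1,"tx": 3.0,"ty": -0.6,"tz": 2.5,"wx": 0,"wy": 0,"wz": 0},{"grip": -1,"tx": 3.0,"ty": -0.6,"tz": 2.9,"wx": 0,"wy": 0,"wz": 0},{"grip": -1,"tx": 3.0,"ty": -0.6,"tz": 2.9,"wx": 0,"wy": 0,"wz": 0},{"grip": -1,"tx": 3.0,"ty": -0.6,"tz": 2.9,"wx": 0,"wy": 0,"wz": 0}]}}

```text
time: 12.72
position: [0.5213, 0.036, 0.14]
tool_rot: [2.558, 1.822, -0.0]
ft_force: [0.1, 0.5, 0.0]
grip_width: 1.001
```

Call:
{"name": "drive_tool", "arguments": {"increments": [{"grip": -1,"tx": 0,"ty": 0,"tz": 0,"wx": 0,"wy": 0,"wz": 0},{"grip": -1,"tx": 0,"ty": 0,"tz": 0,"wx": 0,"wy": 0,"wz": 0}]}}

```text
time: 12.88
position: [0.5219, 0.0353, 0.1407]
tool_rot: [2.559, 1.82, 0.001]
ft_force: [0.8, 0.2, -0.0]
grip_width: 0.997
```

```bash
python3 - <<'E'
from h import *
snap("wrist","7"); s,M,p=st(); im=load("wrist_7"); roi=(80,60,600,335)
c="blue"
a,b,z=lidtop(im,c,.103,roi); bb=cv2.boundingRect(big(lidmask(im,c,roi))); print(c,a.round(1),np.round(b,1),z, "in tool mm",(M.T@(np.r_[b[0],b[1],103]/1000-p)*1000).round(1),bb)
d=.9549*(.1456+p[2]-.103)+.297*.081
print("tool x from tips", ((bb[0]+bb[2]/2-.5)-317.43)/338.25*d*1000-.3)
E
```

```text
t 12.93 p [0.5218 0.0354 0.1406] yaw 70.85 zax [ 0.0015 -0.0011 -1.    ] F [-0.   0.1  0.6] grip mm 87.0 qd 0.004
blue [520.4  36.5] [520.8  35.9  23. ] 0.10342694904625535 in tool mm [ 0.1 -1.3 37.6] (283, 240, 75, 78)
tool x from tips 1.2122863602846916
```

View pics/wrist_7.png

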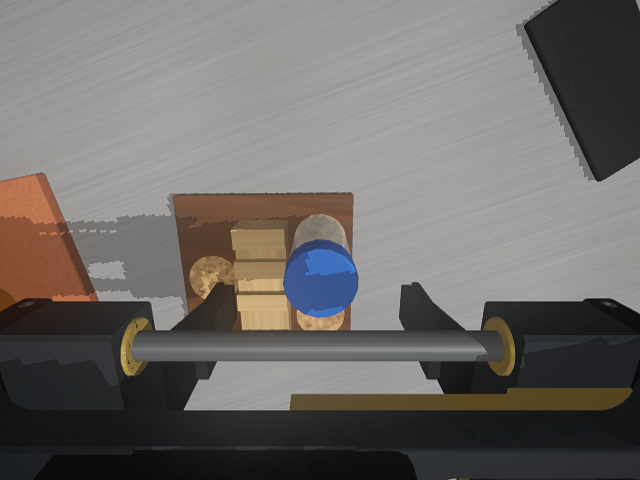

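Blue is at (320,278), 1 mm off the jaw centre. Descending and gripping.

Call:
{"name": "drive_tool", "arguments": {"increments": [{"grip": -1,"tx": 0.12,"ty": -0.08,"tz": 1.0,"wx": 0,"wy": 0,"wz": 0},{"grip": -1,"tx": 0.12,"ty": -0.08,"tz": 3.0,"wx": 0,"wy": 0,"wz": 0},{"grip": -1,"tx": 0.12,"ty": -0.08,"tz": 5.5,"wx": 0,"wy": 0,"wz": 0},{"grip": -0.6,"tx": 0.12,"ty": -0.08,"tz": 7.0,"wx": 0,"wy": 0,"wz": 0},{"grip": -0.5,"tx": 0.12,"ty": -0.08,"tz": 7.6,"wx": 0,"wy": 0,"wz": 0},{"grip": -0.4,"tx": 0.12,"ty": -0.08,"tz": 7.6,"wx": 0,"wy": 0,"wz": 0},{"grip": -0.3,"tx": 0.12,"ty": -0.08,"tz": 7.6,"wx": 0,"wy": 0,"wz": 0},{"grip": -0.2,"tx": 0.12,"ty": -0.08,"tz": 7.6,"wx": 0,"wy": 0,"wz": 0},{"grip": -0.1,"tx": 0.12,"ty": -0.08,"tz": 7.6,"wx": 0,"wy": 0,"wz": 0},{"grip": 1,"tx": 0.12,"ty": -0.08,"tz": 7.6,"wx": 0,"wy": 0,"wz": 0}]}}

```text
time: 13.77
position: [0.5224, 0.0367, 0.0656]
tool_rot: [2.558, 1.819, 0.003]
ft_force: [-0.1, 0.8, -0.3]
grip_width: 0.563
```

Call:
{"name": "drive_tool", "arguments": {"increments": [{"grip": 1,"tx": 0,"ty": 0,"tz": 0,"wx": 0,"wy": 0,"wz": 0},{"grip": 1,"tx": 0,"ty": 0,"tz": 0,"wx": 0,"wy": 0,"wz": 0},{"grip": 1,"tx": 0,"ty": 0,"tz": 0,"wx": 0,"wy": 0,"wz": 0}]}}

```text
time: 14.02
position: [0.5224, 0.0366, 0.0658]
tool_rot: [2.557, 1.819, 0.003]
ft_force: [-0.5, -0.3, 0.6]
grip_width: 0.507
```

```bash
python3 - <<'E'
from h import *
st()
E
```

```text
t 14.02 p [0.5224 0.0366 0.0658] yaw 70.84 zax [ 0.0037 -0.0016 -1.    ] F [-0.5 -0.3  0.6] grip mm 44.1 qd 0.003
```

Call:
{"name": "drive_tool", "arguments": {"increments": [{"grip": 1,"tx": 0,"ty": 0,"tz": -2,"wx": 0,"wy": 0,"wz": 0},{"grip": 1,"tx": 0,"ty": 0,"tz": -5,"wx": 0,"wy": 0,"wz": 0},{"grip": 1,"tx": 0,"ty": 0,"tz": -9,"wx": 0,"wy": 0,"wz": 0},{"grip": 1,"tx": 0,"ty": 0,"tz": -12.5,"wx": 0,"wy": 0,"wz": 0},{"grip": 1,"tx": -2,"ty": 0,"tz": -12.5,"wx": 0,"wy": 0,"wz": 0},{"grip": 1,"tx": -6,"ty": 0,"tz": -12.5,"wx": 0,"wy": 0,"wz": 0},{"grip": 1,"tx": -10,"ty": 0,"tz": -12.5,"wx": 0,"wy": 0,"wz": 0},{"grip": 1,"tx": -14,"ty": 0.1,"tz": -12.5,"wx": 0,"wy": 0,"wz": 0},{"grip": 1,"tx": -18,"ty": 0.1,"tz": -12.5,"wx": 0,"wy": 0,"wz": 0},{"grip": 1,"tx": -22,"ty": 0.1,"tz": -12.5,"wx": 0,"wy": 0,"wz": 0}]}}

```text
time: 14.85
position: [0.4495, -0.1729, 0.1909]
tool_rot: [2.557, 1.819, 0.003]
ft_force: [1.6, -0.4, -2.1]
grip_width: 0.513
```

Call:
{"name": "drive_tool", "arguments": {"increments": [{"grip": 1,"tx": -4,"ty": 0.1,"tz": 0,"wx": 0,"wy": 0,"wz": 0},{"grip": 1,"tx": -7,"ty": 0.1,"tz": 0,"wx": 0,"wy": 0,"wz": 0},{"grip": 1,"tx": -8.2,"ty": 0.15,"tz": 1,"wx": 0,"wy": 0,"wz": 0},{"grip": 1,"tx": -8.2,"ty": 0.15,"tz": 4,"wx": 0,"wy": 0,"wz": 0},{"grip": 1,"tx": -8.2,"ty": 0.15,"tz": 7,"wx": 0,"wy": 0,"wz": 0},{"grip": 1,"tx": -8.2,"ty": 0.15,"tz": 9.5,"wx": 0,"wy": 0,"wz": 0},{"grip": 1,"tx": -8.2,"ty": 0.15,"tz": 11,"wx": 0,"wy": 0,"wz": 0},{"grip": 1,"tx": -8.2,"ty": 0.15,"tz": 11.8,"wx": 0,"wy": 0,"wz": 0},{"grip": 1,"tx": -8.2,"ty": 0.15,"tz": 11.8,"wx": 0,"wy": 0,"wz": 0},{"grip": 1,"tx": -8.2,"ty": 0.15,"tz": 11.8,"wx": 0,"wy": 0,"wz": 0}]}}

```text
time: 15.68
position: [0.4249, -0.2508, 0.0733]
tool_rot: [2.556, 1.819, 0.003]
ft_force: [0.0, -0.2, -1.5]
grip_width: 0.51
```

Call:
{"name": "drive_tool", "arguments": {"increments": [{"grip": 1,"tx": 0,"ty": 0,"tz": 0,"wx": 0,"wy": 0,"wz": 0},{"grip": 1,"tx": 0,"ty": 0,"tz": 0,"wx": 0,"wy": 0,"wz": 0}]}}

```text
time: 15.85
position: [0.4259, -0.2512, 0.0746]
tool_rot: [2.554, 1.818, 0.004]
ft_force: [0.6, -0.3, -0.8]
grip_width: 0.509
```

Call:
{"name": "drive_tool", "arguments": {"increments": [{"grip": 1,"tx": 0,"ty": 0,"tz": 0.25,"wx": 0,"wy": 0,"wz": 0},{"grip": 1,"tx": 0,"ty": 0,"tz": 0.48,"wx": 0,"wy": 0,"wz": 0},{"grip": 1,"tx": 0,"ty": 0,"tz": 0.48,"wx": 0,"wy": 0,"wz": 0},{"grip": 1,"tx": 0,"ty": 0,"tz": 0.48,"wx": 0,"wy": 0,"wz": 0}]}}

```text
time: 16.18
position: [0.4258, -0.2512, 0.0698]
tool_rot: [2.554, 1.818, 0.004]
ft_force: [-0.1, 1.2, -1.9]
grip_width: 0.512
```

Call:
{"name": "drive_tool", "arguments": {"increments": [{"grip": -0.1,"tx": 0,"ty": 0,"tz": 0,"wx": 0,"wy": 0,"wz": 0},{"grip": -0.2,"tx": 0,"ty": 0,"tz": 0,"wx": 0,"wy": 0,"wz": 0},{"grip": -0.5,"tx": 0,"ty": 0,"tz": 0,"wx": 0,"wy": 0,"wz": 0},{"grip": -0.5,"tx": 0,"ty": 0,"tz": 0,"wx": 0,"wy": 0,"wz": 0},{"grip": -0.5,"tx": 0,"ty": 0,"tz": 0,"wx": 0,"wy": 0,"wz": 0},{"grip": -0.5,"tx": 0,"ty": 0,"tz": 0,"wx": 0,"wy": 0,"wz": 0}]}}

```text
time: 16.68
position: [0.4259, -0.2513, 0.0699]
tool_rot: [2.554, 1.818, 0.004]
ft_force: [-0.4, 0.1, 0.1]
grip_width: 0.734
```

```bash
python3 - <<'E'
from h import *
st()
E
```

```text
t 16.68 p [ 0.4259 -0.2513  0.0699] yaw 70.9 zax [ 0.006  -0.0037 -1.    ] F [-0.4  0.1  0.1] grip mm 63.8 qd 0.002
```

Call:
{"name": "drive_tool", "arguments": {"increments": [{"grip": -0.5,"tx": 0,"ty": 0,"tz": -3,"wx": 0,"wy": 0,"wz": 0},{"grip": -0.5,"tx": 0,"ty": 0,"tz": -7,"wx": 0,"wy": 0,"wz": 0},{"grip": -0.5,"tx": 0,"ty": 0,"tz": -11,"wx": 0,"wy": 0,"wz": 0},{"grip": -1,"tx": 3,"ty": 0.4,"tz": -12,"wx": 0.007,"wy": 0.002,"wz": -0.005},{"grip": -1,"tx": 7,"ty": 0.9,"tz": -12,"wx": 0.007,"wy": 0.002,"wz": -0.005},{"grip": -1,"tx": 11,"ty": 1.4,"tz": -12,"wx": 0.007,"wy": 0.002,"wz": -0.005},{"grip": -1,"tx": 15,"ty": 1.9,"tz": -12,"wx": 0.007,"wy": 0.002,"wz": -0.005},{"grip": -1,"tx": 19,"ty": 2.4,"tz": -12,"wx": 0.007,"wy": 0.002,"wz": -0.005},{"grip": -1,"tx": 23,"ty": 2.9,"tz": -12,"wx": 0.007,"wy": 0.002,"wz": -0.005},{"grip": -1,"tx": 25.7,"ty": 3.3,"tz": -12,"wx": 0.007,"wy": 0.002,"wz": -0.005}]}}

```text
time: 17.52
position: [0.5415, -0.0143, 0.1902]
tool_rot: [-2.551, -1.832, -0.004]
ft_force: [-0.9, 0.5, -0.5]
grip_width: 1.0
```

Call:
{"name": "drive_tool", "arguments": {"increments": [{"grip": -1,"tx": 0,"ty": 0,"tz": 0,"wx": 0,"wy": 0,"wz": 0},{"grip": -1,"tx": 0,"ty": 0,"tz": 0,"wx": 0,"wy": 0,"wz": 0},{"grip": -1,"tx": 0,"ty": 0,"tz": 0,"wx": 0,"wy": 0,"wz": 0}]}}

```text
time: 17.77
position: [0.5412, -0.0151, 0.19]
tool_rot: [-2.551, -1.832, -0.002]
ft_force: [-0.3, -0.4, 0.6]
grip_width: 1.001
```

```bash
python3 - <<'E'
from h import *
for n in("wrist","scene","side"): snap(n,"8")
s,M,p=st()
a=load("scene_8")["frame"][130:300,150:500]; b=load("side_8")["frame"][100:420,280:480]
a=cv2.resize(a,None,fx=1.4,fy=1.4,interpolation=cv2.INTER_CUBIC); b=cv2.resize(b,None,fx=1.5,fy=1.5,interpolation=cv2.INTER_CUBIC)
c=np.zeros((max(a.shape[0],b.shape[0]),a.shape[1]+b.shape[1],3),np.uint8); c[:a.shape[0],:a.shape[1]]=a; c[:b.shape[0],a.shape[1]:]=b; print(c.shape); cv2.imwrite("pics/both_8.png",c)
E
```

```text
t 17.92 p [ 0.5411 -0.0165  0.19  ] yaw 71.19 zax [ 1.e-03  9.e-04 -1.e+00] F [0.1 0.3 0. ] grip mm 86.8 qd 0.003
(480, 790, 3)
```

View pics/wrist_8.png

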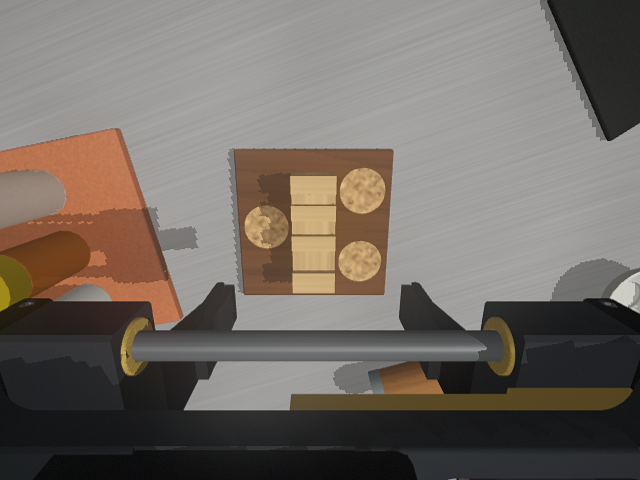

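View pics/both_8.png

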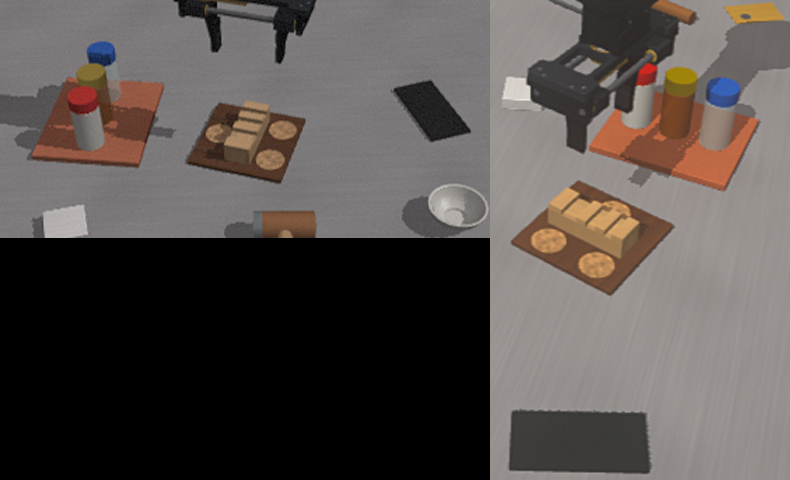

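All three jars stand on the board. The three cork discs are bare at (266,227), (362,191) and (359,261), and the block is at (313,235). Measuring the block and discs now.

```bash
python3 - <<'E'
from h import *
im=load("wrist_8"); s,M,p=st()
hsv=cv2.cvtColor(im["frame"],cv2.COLOR_BGR2HSV)
for q in [(266,227),(362,191),(359,261),(313,190),(313,255),(275,185),(350,230),(325,235),(310,275)]: print(q,hsv[q[1],q[0]],frompix(im,*q).round(4))
m=mask(im,(8,40,90),(30,200,255),(225,140,400,300))
cs,_=cv2.findContours(m,cv2.RETR_EXTERNAL,cv2.CHAIN_APPROX_NONE)
for c in cs:
    if cv2.contourArea(c)>300:
        e=cv2.fitEllipse(c); print("area",cv2.contourArea(c),cv2.boundingRect(c),"ell",np.round(e[0],1),np.round(e[1],1))
        w=onplane(im,*e[0],.008); print("   on stand",(w*1000).round(1),"tool",(M.T@(w-p)*1000).round(1))
# block top by depth
D=im["depth"]; 
us,vs=np.meshgrid(np.arange(225,400),np.arange(140,300)); P=np.array([frompix(im,u,v) for u,v in zip(us.ravel(),vs.ravel())])
sel=np.abs(P[:,2]-.040)<.003; Q=np.array([onplane(im,u,v,.04) for u,v in zip(us.ravel()[sel],vs.ravel()[sel])])*1000
(cx,cy),(w,h),a=cv2.minAreaRect(Q[:,:2].astype(np.float32)); print("block top",cx,cy,w,h,a,sel.sum(),"tool",(M.T@(np.r_[cx,cy,40]-p*1000)).round(1))
sel2=(P[:,2]>.025)&(P[:,2]<.046); bl=np.c_[us.ravel()[sel2],vs.ravel()[sel2]]; print("px box",bl.min(0),bl.max(0))
cv2.imwrite("pics/w8c.png",cv2.resize(im["frame"][140:300,225:400],None,fx=4,fy=4,interpolation=cv2.INTER_CUBIC))
E
```

```text
t 17.92 p [ 0.5411 -0.0165  0.19  ] yaw 71.19 zax [ 1.e-03  9.e-04 -1.e+00] F [0.1 0.3 0. ] grip mm 86.8 qd 0.003
(266, 227) [ 17 113 182] [ 0.5258 -0.0652  0.0089]
(362, 191) [ 17 111 183] [0.5219 0.0354 0.0097]
(359, 261) [ 17 113 182] [0.5897 0.0123 0.0094]
(313, 190) [ 18  98 206] [ 0.5021 -0.0072  0.04  ]
(313, 255) [ 19 100 206] [ 0.5611 -0.0274  0.0325]
(275, 185) [ 12 115  93] [ 0.4899 -0.042   0.0085]
(350, 230) [ 13 136 120] [0.556  0.0132 0.0072]
(325, 235) [ 17 112 118] [ 0.5448 -0.0102  0.037 ]
(310, 275) [ 18  98 208] [ 0.5764 -0.0356  0.0404]
area 21683.0 (234, 149, 160, 146) ell [313.4 219.3] [170.7 177.7]
   on stand [533.7 -18.    8. ] tool [ -4.   -6.7 182. ]
block top 542.0035400390625 -20.72808837890625 40.051124572753906 110.14183044433594 71.28656005859375 3178 tool [ -3.8   2.1 150. ]
px box [290 174] [336 292]
```

View pics/w8c.png

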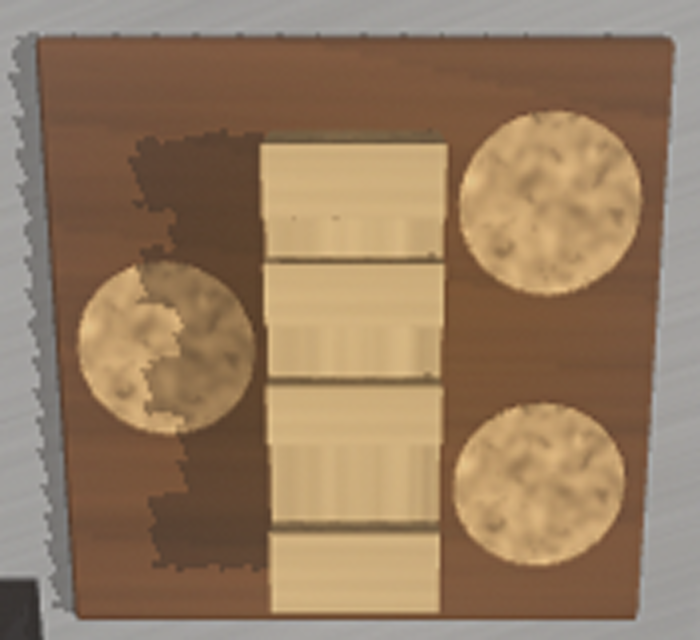

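Block top measures 40.1 × 110.1 mm, centred at (542,−20.7), yaw −18.7°. This agrees with the stand centre from the grasps to about 1.5 mm. Descending on the block.

Call:
{"name": "drive_tool", "arguments": {"increments": [{"grip": -1,"tx": -0.3,"ty": 0.2,"tz": 2.0,"wx": 0,"wy": 0,"wz": 0},{"grip": -1,"tx": -0.3,"ty": 0.2,"tz": 5.0,"wx": 0,"wy": 0,"wz": 0},{"grip": -1,"tx": -0.3,"ty": 0.2,"tz": 8.0,"wx": 0,"wy": 0,"wz": 0},{"grip": -0.8,"tx": -0.3,"ty": 0.2,"tz": 11.0,"wx": 0,"wy": 0,"wz": 0},{"grip": -0.6,"tx": -0.3,"ty": 0.2,"tz": 13.5,"wx": 0,"wy": 0,"wz": 0},{"grip": -0.5,"tx": -0.3,"ty": 0.2,"tz": 15.3,"wx": 0,"wy": 0,"wz": 0},{"grip": -0.4,"tx": -0.3,"ty": 0.2,"tz": 16.1,"wx": 0,"wy": 0,"wz": 0},{"grip": -0.3,"tx": -0.3,"ty": 0.2,"tz": 16.1,"wx": 0,"wy": 0,"wz": 0},{"grip": -0.2,"tx": -0.3,"ty": 0.2,"tz": 16.1,"wx": 0,"wy": 0,"wz": 0},{"grip": -0.1,"tx": -0.3,"ty": 0.2,"tz": 16.1,"wx": 0,"wy": 0,"wz": 0}]}}

```text
time: 18.75
position: [0.5433, -0.0204, 0.0305]
tool_rot: [2.554, 1.827, 0.005]
ft_force: [1.4, -0.0, 0.5]
grip_width: 0.604
```

Call:
{"name": "drive_tool", "arguments": {"increments": [{"grip": 0,"tx": 0,"ty": 0,"tz": 0,"wx": 0,"wy": 0,"wz": 0},{"grip": 0,"tx": 0,"ty": 0,"tz": 0,"wx": 0,"wy": 0,"wz": 0}]}}

```text
time: 18.92
position: [0.5445, -0.0207, 0.032]
tool_rot: [2.552, 1.825, 0.007]
ft_force: [0.2, 0.1, 0.2]
grip_width: 0.523
```

```bash
python3 - <<'E'
from h import *
st()
E
```

```text
t 18.92 p [ 0.5445 -0.0207  0.032 ] yaw 71.12 zax [ 6.2e-03 -4.0e-04 -1.0e+00] F [0.2 0.1 0.2] grip mm 45.5 qd 0.006
```

Call:
{"name": "drive_tool", "arguments": {"increments": [{"grip": 0,"tx": 0,"ty": -0.2,"tz": 0.2,"wx": 0.006,"wy": 0,"wz": 0},{"grip": 0,"tx": 0,"ty": -0.2,"tz": 0.2,"wx": 0.006,"wy": 0,"wz": 0},{"grip": 0,"tx": 0,"ty": -0.2,"tz": 0.2,"wx": 0.006,"wy": 0,"wz": 0},{"grip": 0.05,"tx": 0,"ty": -0.2,"tz": 0.2,"wx": 0.006,"wy": 0,"wz": 0},{"grip": 1,"tx": 0,"ty": -0.2,"tz": 0.2,"wx": 0.006,"wy": 0,"wz": 0},{"grip": 1,"tx": 0,"ty": -0.2,"tz": 0.2,"wx": 0.006,"wy": 0,"wz": 0},{"grip": 1,"tx": 0,"ty": -0.2,"tz": 0.2,"wx": 0.006,"wy": 0,"wz": 0},{"grip": 1,"tx": 0,"ty": -0.2,"tz": 0.2,"wx": 0.006,"wy": 0,"wz": 0}], "force": 20}}

```text
time: 19.58
position: [0.5427, -0.0199, 0.03]
tool_rot: [-2.555, -1.827, -0.002]
ft_force: [0.1, 0.7, 1.0]
grip_width: 0.453
```

```bash
python3 - <<'E'
from h import *
snap("scene","9"); snap("side","9"); st()
a=load("scene_9")["frame"][150:270,270:390]; b=load("side_9")["frame"][170:310,280:420]
c=np.hstack([cv2.resize(a,(400,400),interpolation=cv2.INTER_CUBIC),cv2.resize(b,(400,400),interpolation=cv2.INTER_CUBIC)]); cv2.imwrite("pics/both_9.png",c)
E
```

```text
t 19.68 p [ 0.5426 -0.0199  0.03  ] yaw 71.13 zax [ 5.0e-04  1.7e-03 -1.0e+00] F [-0.1 -0.1  0.7] grip mm 40.0 qd 0.002
```

View pics/both_9.png

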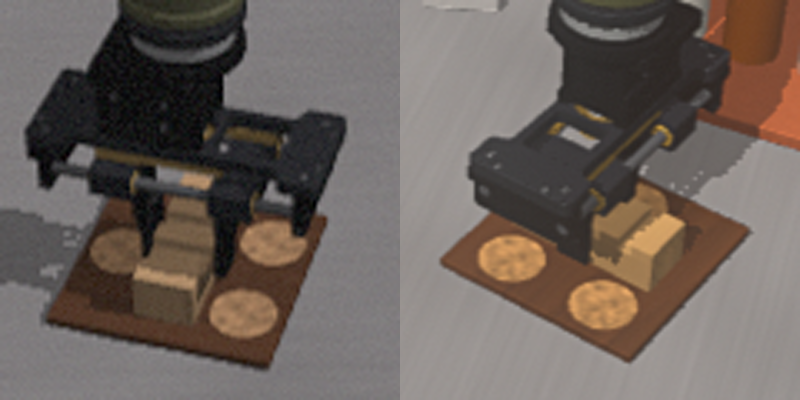

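Block gripped at 40.0 mm. Lifting and carrying it to the pad while turning to the pad's heading.

Call:
{"name": "drive_tool", "arguments": {"increments": [{"grip": 1,"tx": 0,"ty": 0,"tz": -3,"wx": 0,"wy": 0,"wz": 0},{"grip": 1,"tx": 0,"ty": 0,"tz": -7,"wx": 0,"wy": 0,"wz": 0},{"grip": 1,"tx": 0,"ty": 0,"tz": -10,"wx": 0,"wy": 0,"wz": 0},{"grip": 1,"tx": 2.6,"ty": -1.6,"tz": -10,"wx": 0,"wy": 0,"wz": -0.05},{"grip": 1,"tx": 6.2,"ty": -3.8,"tz": -10,"wx": 0,"wy": 0,"wz": -0.15},{"grip": 1,"tx": 9.8,"ty": -6.0,"tz": -10,"wx": 0,"wy": 0,"wz": -0.25},{"grip": 1,"tx": 13.4,"ty": -8.2,"tz": -10,"wx": 0,"wy": 0,"wz": -0.35},{"grip": 1,"tx": 17.0,"ty": -10.4,"tz": -10,"wx": 0,"wy": 0,"wz": -0.45},{"grip": 1,"tx": 20.6,"ty": -12.6,"tz": -10,"wx": 0,"wy": 0,"wz": -0.55},{"grip": 1,"tx": 24.0,"ty": -14.7,"tz": -10,"wx": 0,"wy": 0,"wz": -0.616}]}}

```text
time: 20.52
position: [0.4806, 0.2549, 0.1303]
tool_rot: [1.876, 2.52, 0.002]
ft_force: [0.5, 0.2, -1.3]
grip_width: 0.459
```

Call:
{"name": "drive_tool", "arguments": {"increments": [{"grip": 1,"tx": 0,"ty": 0,"tz": 0,"wx": 0,"wy": 0,"wz": 0},{"grip": 1,"tx": 0,"ty": 0,"tz": 0,"wx": 0,"wy": 0,"wz": 0},{"grip": 1,"tx": 0,"ty": 0,"tz": 0,"wx": 0,"wy": 0,"wz": 0}]}}

```text
time: 20.77
position: [0.4804, 0.2546, 0.1299]
tool_rot: [1.876, 2.52, 0.0]
ft_force: [-0.1, -0.7, -1.7]
grip_width: 0.456
```

```bash
python3 - <<'E'
from h import *
for n in("wrist",): snap(n,"10")
s,M,p=st(); im=load("wrist_10")
m=mask(im,(0,0,0),(180,255,75),(150,60,500,280)); c=big(m)[:,0,:].astype(float)
Q=np.array([onplane(im,u,v,.006)[:2] for u,v in c])*1000
print("pad blob",cv2.minAreaRect(Q.astype(np.float32)),c.min(0),c.max(0))
d=np.array([.4755,.281,0])-np.r_[p[:2],0]; print("to pad, tool cm",(M.T@d*100).round(2))
E
```

```text
t 20.82 p [0.4809 0.2535 0.1299] yaw 106.55 zax [ 4.e-04 -4.e-04 -1.e+00] F [-0.1  0.6 -0.5] grip mm 40.0 qd 0.02
pad blob ((455.96649169921875, 276.2441101074219), (98.71996307373047, 68.17462158203125), 16.659204483032227) [311. 161.] [398. 279.]
to pad, tool cm [ 2.79  0.26 -0.  ]
```

View pics/wrist_10.png

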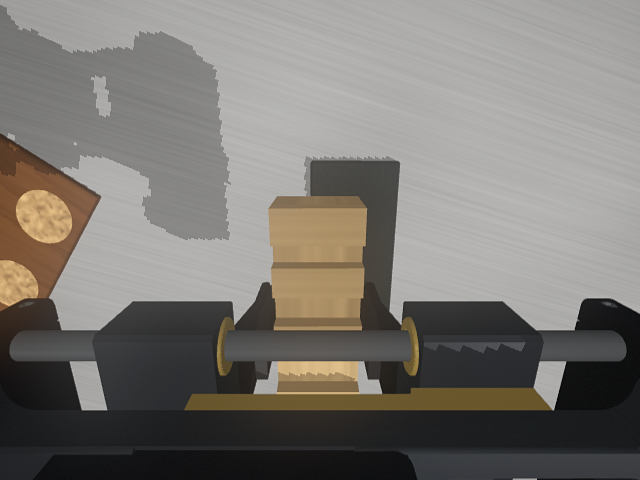

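The pad's near edge runs from (311,161) to (400,161). The block, with its near end at (318,200), needs about 28 mm in tool +x. Moving over the pad and lowering to a hover.

Call:
{"name": "drive_tool", "arguments": {"increments": [{"grip": 1,"tx": 1.4,"ty": 0.1,"tz": 0,"wx": 0,"wy": 0,"wz": 0},{"grip": 1,"tx": 2.8,"ty": 0.25,"tz": 1,"wx": 0,"wy": 0,"wz": 0},{"grip": 1,"tx": 2.8,"ty": 0.25,"tz": 3,"wx": 0,"wy": 0,"wz": 0},{"grip": 1,"tx": 2.8,"ty": 0.25,"tz": 5,"wx": 0,"wy": 0,"wz": 0},{"grip": 1,"tx": 2.8,"ty": 0.25,"tz": 6.5,"wx": 0,"wy": 0,"wz": 0},{"grip": 1,"tx": 2.8,"ty": 0.25,"tz": 7.0,"wx": 0,"wy": 0,"wz": 0},{"grip": 1,"tx": 2.8,"ty": 0.25,"tz": 7.0,"wx": 0,"wy": 0,"wz": 0},{"grip": 1,"tx": 2.8,"ty": 0.25,"tz": 7.0,"wx": 0,"wy": 0,"wz": 0}]}}

```text
time: 21.48
position: [0.476, 0.2805, 0.0601]
tool_rot: [1.88, 2.516, 0.0]
ft_force: [0.1, -0.6, -1.2]
grip_width: 0.457
```

Call:
{"name": "drive_tool", "arguments": {"increments": [{"grip": 1,"tx": 0,"ty": 0,"tz": 0,"wx": 0,"wy": 0,"wz": 0},{"grip": 1,"tx": 0,"ty": 0,"tz": 0,"wx": 0,"wy": 0,"wz": 0},{"grip": 1,"tx": 0,"ty": 0,"tz": 0,"wx": 0,"wy": 0,"wz": 0}]}}

```text
time: 21.73
position: [0.4767, 0.2807, 0.0611]
tool_rot: [1.88, 2.515, 0.002]
ft_force: [0.1, -0.0, -1.7]
grip_width: 0.457
```

```bash
python3 - <<'E'
from h import *
for n in("wrist","scene","side"): snap(n,"11")
s,M,p=st(); im=load("wrist_11")
m=mask(im,(0,0,0),(180,255,75),(200,60,440,270)); c=big(m)[:,0,:].astype(float)
# near edge: top-most dark pixel per column
g=m
def top(u): 
    v=np.nonzero(g[:,u])[0]; return v.min() if len(v) else None
cols=[u for u in range(250,390) if top(u) is not None]; print("cols",min(cols),max(cols))
pts=np.array([(u,top(u)) for u in cols],float); print(pts[::12])
cv2.imwrite("pics/w11c.png",cv2.resize(im["frame"][100:340,200:440],None,fx=2.4,fy=2.4,interpolation=cv2.INTER_CUBIC))
E
```

```text
t 21.88 p [0.4762 0.2805 0.0606] yaw 106.47 zax [ 1.3e-03 -2.0e-04 -1.0e+00] F [-1.3 -0.7 -1.6] grip mm 40.1 qd 0.006
cols 263 381
[[263. 163.]
 [275. 161.]
 [287. 161.]
 [299. 161.]
 [311. 161.]
 [323. 161.]
 [335. 161.]
 [347. 161.]
 [359. 161.]
 [371. 161.]]
```

View pics/w11c.png

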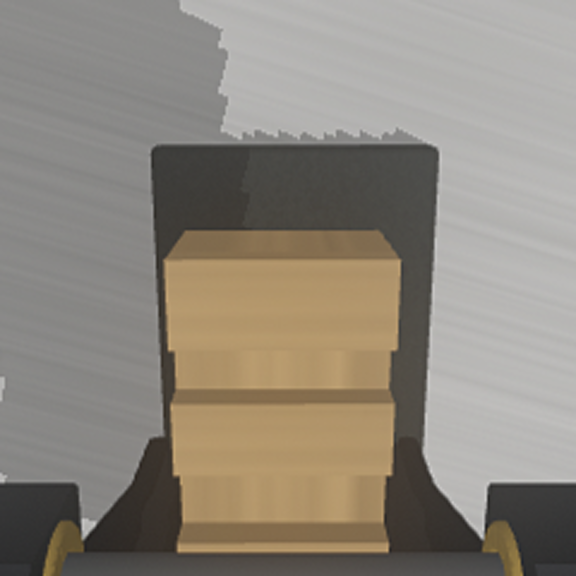

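In this view the pad's near edge spans columns 263–382.5 (centre 322.9, row 161). The block's lower near edge spans 277–357.5 (centre 317.3, row 197). So the block is about 3 mm off across the pad, within 0.3 mm lengthwise, and parallel. Shifting and lowering to just above the pad, then checking again.

Call:
{"name": "drive_tool", "arguments": {"increments": [{"grip": 1,"tx": 0.3,"ty": 0,"tz": 0,"wx": 0,"wy": 0,"wz": 0},{"grip": 1,"tx": 0.3,"ty": 0,"tz": 1,"wx": 0,"wy": 0,"wz": 0},{"grip": 1,"tx": 0.3,"ty": 0,"tz": 2,"wx": 0,"wy": 0,"wz": 0},{"grip": 1,"tx": 0.3,"ty": 0,"tz": 2.8,"wx": 0,"wy": 0,"wz": 0},{"grip": 1,"tx": 0.3,"ty": 0,"tz": 2.8,"wx": 0,"wy": 0,"wz": 0},{"grip": 1,"tx": 0.3,"ty": 0,"tz": 2.8,"wx": 0,"wy": 0,"wz": 0},{"grip": 1,"tx": 0.3,"ty": 0,"tz": 2.8,"wx": 0,"wy": 0,"wz": 0}]}}

```text
time: 22.47
position: [0.4753, 0.2836, 0.0324]
tool_rot: [1.88, 2.516, 0.001]
ft_force: [-0.0, 0.7, -1.2]
grip_width: 0.456
```

```bash
python3 - <<'E'
from h import *
for n in("wrist","side"): snap(n,"12")
s,M,p=st(); im=load("wrist_12")
cv2.imwrite("pics/w12c.png",cv2.resize(im["frame"][100:300,220:420],None,fx=3,fy=3,interpolation=cv2.INTER_CUBIC))
b=load("side_12")["frame"][330:450,240:440]; cv2.imwrite("pics/s12c.png",cv2.resize(b,None,fx=4,fy=4,interpolation=cv2.INTER_CUBIC))
E
```

```text
t 22.57 p [0.4756 0.2837 0.0329] yaw 106.47 zax [ 1.8e-03  2.0e-04 -1.0e+00] F [ 0.8  0.2 -1.7] grip mm 40.1 qd 0.006
```

View pics/w12c.png

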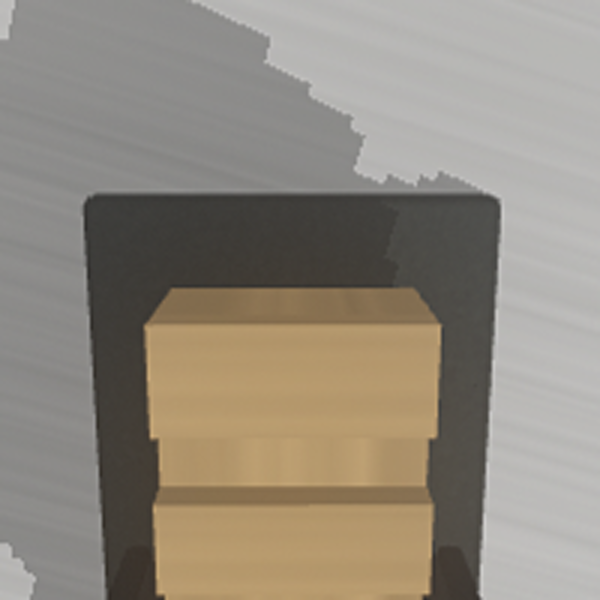

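View pics/s12c.png

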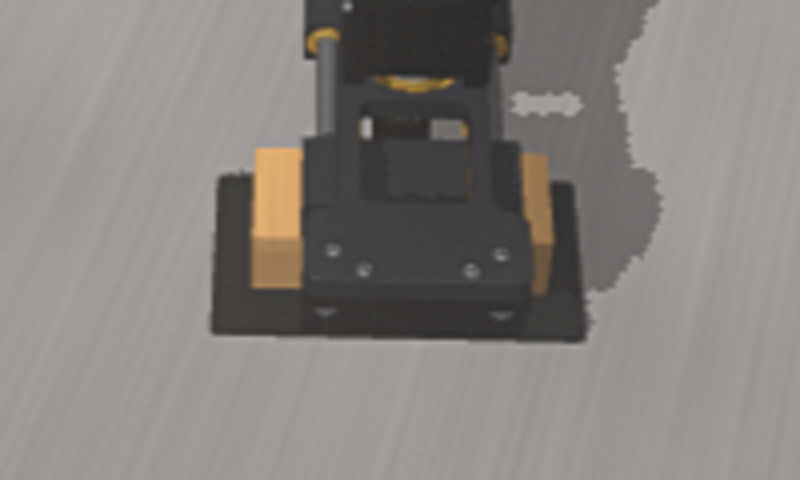

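Pad edge centre and block centre now coincide at crop column 292. The lengthwise margins in the side view are 36 px and 35 px. Lowering the last 5 mm and releasing.

Call:
{"name": "drive_tool", "arguments": {"increments": [{"grip": 1,"tx": 0,"ty": 0.04,"tz": 0.25,"wx": 0,"wy": 0,"wz": 0},{"grip": 1,"tx": 0,"ty": 0.04,"tz": 0.48,"wx": 0,"wy": 0,"wz": 0},{"grip": 1,"tx": 0,"ty": 0.04,"tz": 0.48,"wx": 0,"wy": 0,"wz": 0},{"grip": 1,"tx": 0,"ty": 0.04,"tz": 0.48,"wx": 0,"wy": 0,"wz": 0}]}}

```text
time: 22.9
position: [0.4761, 0.2838, 0.0281]
tool_rot: [1.88, 2.516, 0.002]
ft_force: [0.1, -0.4, -1.6]
grip_width: 0.457
```

Call:
{"name": "drive_tool", "arguments": {"increments": [{"grip": 0.0,"tx": 0,"ty": 0,"tz": 0,"wx": 0,"wy": 0,"wz": 0},{"grip": -0.1,"tx": 0,"ty": 0,"tz": 0,"wx": 0,"wy": 0,"wz": 0},{"grip": -0.4,"tx": 0,"ty": 0,"tz": 0,"wx": 0,"wy": 0,"wz": 0},{"grip": -0.4,"tx": 0,"ty": 0,"tz": 0,"wx": 0,"wy": 0,"wz": 0},{"grip": -0.4,"tx": 0,"ty": 0,"tz": 0,"wx": 0,"wy": 0,"wz": 0},{"grip": -0.4,"tx": 0,"ty": 0,"tz": 0,"wx": 0,"wy": 0,"wz": 0}]}}

```text
time: 23.4
position: [0.4761, 0.2838, 0.0281]
tool_rot: [1.88, 2.516, 0.002]
ft_force: [0.0, -0.3, 1.6]
grip_width: 0.687
```

```bash
python3 - <<'E'
from h import *
st()
E
```

```text
t 23.4 p [0.4761 0.2838 0.0281] yaw 106.47 zax [ 1.9e-03  2.0e-04 -1.0e+00] F [ 0.  -0.3  1.6] grip mm 59.8 qd 0.003
```

Call:
{"name": "drive_tool", "arguments": {"increments": [{"grip": -0.4,"tx": 0,"ty": 0,"tz": -2,"wx": 0,"wy": 0,"wz": 0},{"grip": -0.4,"tx": 0,"ty": 0,"tz": -5,"wx": 0,"wy": 0,"wz": 0},{"grip": -0.4,"tx": 0,"ty": 0,"tz": -9,"wx": 0,"wy": 0,"wz": 0},{"grip": -0.4,"tx": 0,"ty": 0,"tz": -13,"wx": 0,"wy": 0,"wz": 0},{"grip": -0.4,"tx": 0,"ty": 0,"tz": -16,"wx": 0,"wy": 0,"wz": 0},{"grip": -0.4,"tx": 0,"ty": 0,"tz": -16,"wx": 0,"wy": 0,"wz": 0},{"grip": -0.4,"tx": 0,"ty": 0,"tz": -16,"wx": 0,"wy": 0,"wz": 0}]}}

```text
time: 23.98
position: [0.4768, 0.2844, 0.19]
tool_rot: [1.878, 2.513, 0.007]
ft_force: [0.6, 0.1, -0.0]
grip_width: 0.698
```

```bash
python3 - <<'E'
from h import *
for n in("wrist","scene","side"): snap(n,"13")
s,M,p=st(); im=load("wrist_13")
m=mask(im,(0,0,0),(180,255,75),(180,60,460,282)); 
us,vs=np.meshgrid(np.arange(200,440),np.arange(100,300)); P=np.array([frompix(im,u,v) for u,v in zip(us.ravel(),vs.ravel())]); T=(P-p)@M*1000
sel=np.abs(P[:,2]-.038)<.003; Q=np.array([onplane(im,u,v,.038) for u,v in zip(us.ravel()[sel],vs.ravel()[sel])])
Qt=((Q-p)@M*1000)[:,:2]; (cx,cy),(w,h),a=cv2.minAreaRect(Qt.astype(np.float32)); print("block top tool mm",round(cx,1),round(cy,1),round(w,1),round(h,1),round(a,2))
bp=(m[vs.ravel(),us.ravel()]>0)&(P[:,2]<.012); Q=np.array([onplane(im,u,v,.006) for u,v in zip(us.ravel()[bp],vs.ravel()[bp])]); Qt=((Q-p)@M*1000)[:,:2]
(cx,cy),(w,h),a=cv2.minAreaRect(Qt.astype(np.float32)); print("pad tool mm",round(cx,1),round(cy,1),round(w,1),round(h,1),round(a,2))
cv2.imwrite("pics/w13c.png",cv2.resize(im["frame"][110:350,200:440],None,fx=2.4,fy=2.4,interpolation=cv2.INTER_CUBIC))
E
```

```text
t 24.13 p [0.475  0.283  0.1866] yaw 106.46 zax [-4.0e-04 -1.1e-03 -1.0e+00] F [ 0.5 -0.   0.2] grip mm 60.6 qd 0.011
block top tool mm -0.6 0.1 108.9 40.0 89.92
pad tool mm -1.1 -2.9 132.4 68.9 89.95
```

View pics/w13c.png

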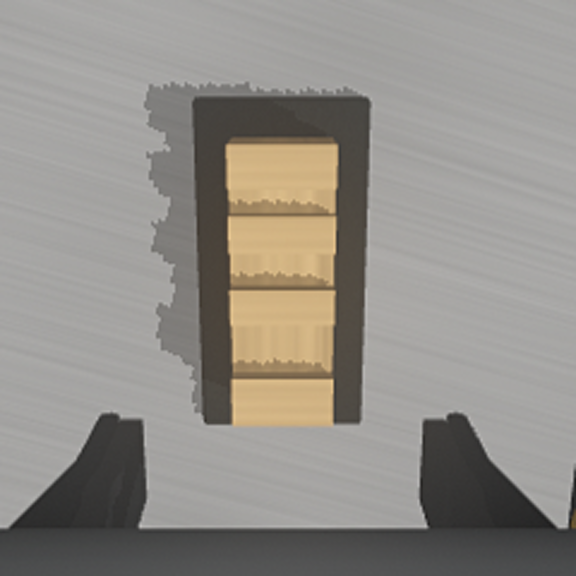

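View pics/side_13.png

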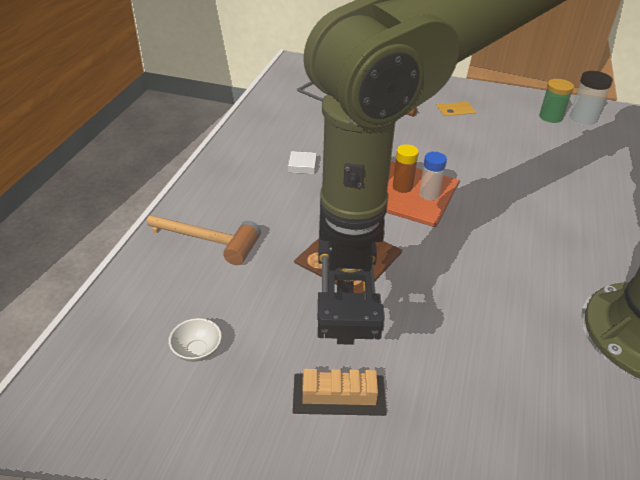

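The block lies flat on the pad, looking centred (margins about equal in both views). I'll check with settled images.

```bash
python3 - <<'E'
from h import *
snap("wrist","14")
s,M,p=st(); im=load("wrist_14")
cv2.imwrite("pics/w14c.png",cv2.resize(im["frame"][130:310,240:420],None,fx=4,fy=4,interpolation=cv2.INTER_CUBIC))
b=load("side_13"); f=b["frame"][355:425,280:400]
c=load("scene_13"); g=c["frame"][175:240,420:500]
A=np.zeros((600,800,3),np.uint8); x=cv2.resize(f,(800,467),interpolation=cv2.INTER_CUBIC); cv2.imwrite("pics/s13c.png",x); cv2.imwrite("pics/sc13c.png",cv2.resize(g,None,fx=8,fy=8,interpolation=cv2.INTER_CUBIC))
E
```

```text
t 24.18 p [0.4749 0.2831 0.1865] yaw 106.47 zax [-7.e-04 -1.e-03 -1.e+00] F [-0.2 -0.2 -0.3] grip mm 60.8 qd 0.004
```

View pics/w14c.png

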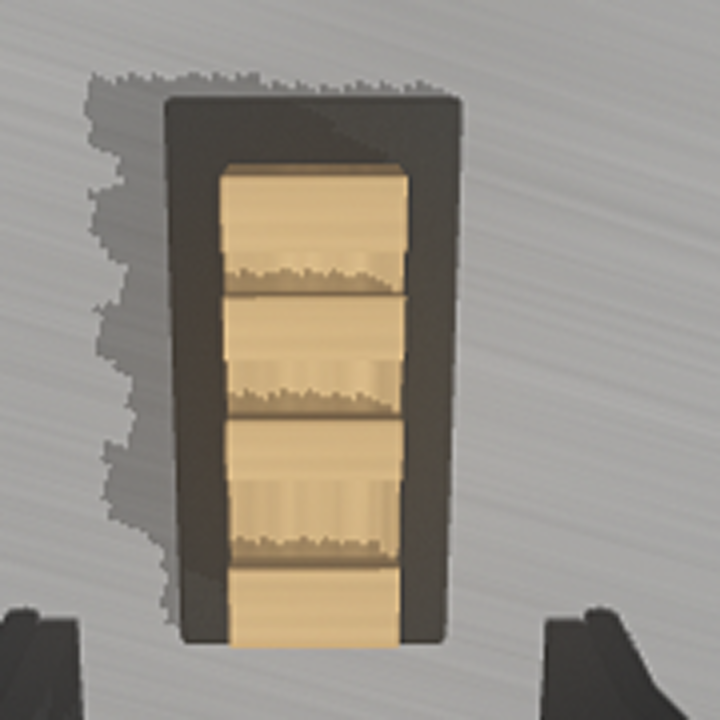

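View pics/s13c.png

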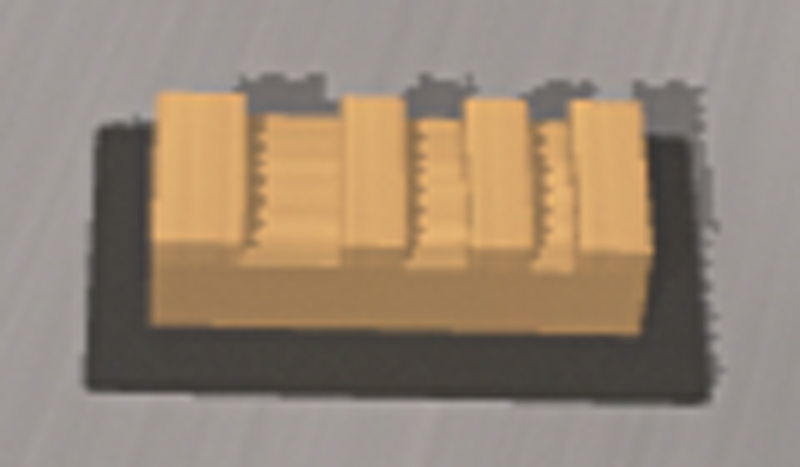

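View pics/sc13c.png

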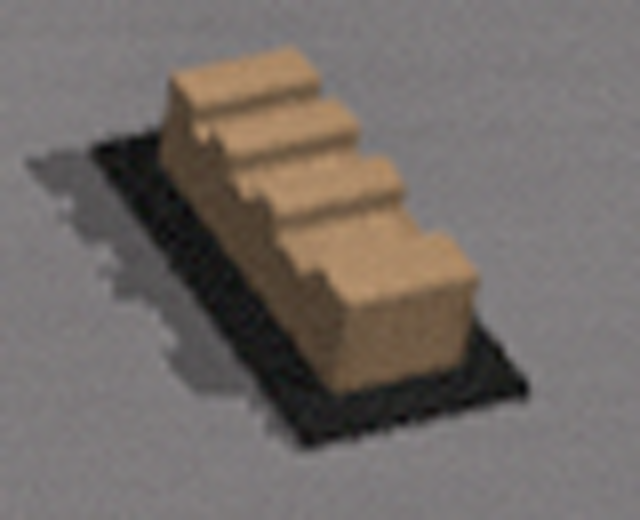

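Final check of the block: side-view end margins are 60 px and 62 px (crop), and wrist side margins are 59 px and 55 px, so it is centred within about 1 mm and lengthwise. Now back to the board for the red jar.

Call:
{"name": "drive_tool", "arguments": {"increments": [{"grip": -1,"tx": -3.5,"ty": -0.6,"tz": 0,"wx": 0,"wy": 0,"wz": 0.06},{"grip": -1,"tx": -7.6,"ty": -1.3,"tz": 0,"wx": 0,"wy": 0,"wz": 0.14},{"grip": -1,"tx": -11.7,"ty": -1.9,"tz": 0,"wx": 0,"wy": 0,"wz": 0.22},{"grip": -1,"tx": -15.8,"ty": -2.6,"tz": 0,"wx": 0,"wy": 0,"wz": 0.3},{"grip": -1,"tx": -19.9,"ty": -3.3,"tz": 0,"wx": 0,"wy": 0,"wz": 0.38},{"grip": -1,"tx": -24,"ty": -4.0,"tz": 0,"wx": 0,"wy": 0,"wz": 0.46},{"grip": -1,"tx": -28.1,"ty": -4.7,"tz": 0,"wx": 0,"wy": 0,"wz": 0.54},{"grip": -1,"tx": -32.2,"ty": -5.4,"tz": 0,"wx": 0,"wy": 0,"wz": 0.6},{"grip": -1,"tx": -36.3,"ty": -6.0,"tz": 0,"wx": 0,"wy": 0,"wz": 0.62},{"grip": -1,"tx": -40.4,"ty": -6.7,"tz": 0,"wx": 0,"wy": 0,"wz": 0.62}]}}

```text
time: 25.02
position: [0.5243, -0.1253, 0.1855]
tool_rot: [-2.558, -1.821, 0.004]
ft_force: [0.1, 0.2, 0.0]
grip_width: 1.004
```

Call:
{"name": "drive_tool", "arguments": {"increments": [{"grip": -1,"tx": -4,"ty": 2.0,"tz": 0,"wx": 0,"wy": 0,"wz": 0},{"grip": -1,"tx": -7.5,"ty": 3.7,"tz": 0,"wx": 0,"wy": 0,"wz": 0},{"grip": -1,"tx": -10.5,"ty": 5.2,"tz": 0,"wx": 0,"wy": 0,"wz": 0},{"grip": -1,"tx": -12.7,"ty": 6.3,"tz": 1,"wx": 0,"wy": 0,"wz": 0},{"grip": -1,"tx": -12.7,"ty": 6.3,"tz": 3,"wx": 0,"wy": 0,"wz": 0},{"grip": -1,"tx": -12.7,"ty": 6.3,"tz": 4.5,"wx": 0,"wy": 0,"wz": 0},{"grip": -1,"tx": -12.7,"ty": 6.3,"tz": 4.5,"wx": 0,"wy": 0,"wz": 0},{"grip": -1,"tx": -12.7,"ty": 6.3,"tz": 4.5,"wx": 0,"wy": 0,"wz": 0}]}}

```text
time: 25.68
position: [0.5411, -0.2652, 0.1385]
tool_rot: [-2.555, -1.82, 0.006]
ft_force: [1.5, -0.0, -0.1]
grip_width: 0.996
```

Call:
{"name": "drive_tool", "arguments": {"increments": [{"grip": -1,"tx": 0,"ty": 0,"tz": 0,"wx": 0,"wy": 0,"wz": 0},{"grip": -1,"tx": 0,"ty": 0,"tz": 0,"wx": 0,"wy": 0,"wz": 0}]}}

```text
time: 25.85
position: [0.5415, -0.2646, 0.1391]
tool_rot: [-2.554, -1.821, 0.006]
ft_force: [1.0, 0.2, 0.4]
grip_width: 1.0
```

```bash
cat >> h.py <<'E'
def rel(c,zt,tag,roi=(80,60,600,335)):
    im=load("wrist_"+tag); s,M,p=st()
    a,b,z=lidtop(im,c,zt,roi); bb=cv2.boundingRect(big(lidmask(im,c,roi)))
    d=.9549*(.1456+p[2]-zt)+.297*.081
    print(c,"world",a.round(1),np.round(b,1),round(float(z),4),"tool mm",(M.T@(np.r_[b[0],b[1],zt*1000]-p*1000)).round(1),"bb",bb,"tx from tips",round(((bb[0]+bb[2]/2-.5)-317.43)/338.25*d*1000-.3,1))
def to(x,y,z,yaw):
    s,M,p=st(); d=M.T@(np.array([x,y,z])-p)*100
    Rt=R.from_euler("z",np.radians(yaw)).as_matrix()@np.diag([1,-1,-1.]); w=R.from_matrix(M.T@Rt).as_rotvec()
    print("to: cm",d.round(2),"rot",w.round(4))
E
python3 - <<'E'
from h import *
snap("wrist","15"); rel("red",.107,"15"); to(.5426,-.2661,.0696,70.92)
E
```

```text
t 25.9 p [ 0.5415 -0.2648  0.1393] yaw 70.97 zax [-0.0054  0.0014 -1.    ] F [ 0.6 -0.1 -0.1] grip mm 87.1 qd 0.006
red world [ 541.4 -266.7] [ 541.4 -267.    22.8] 0.1074 tool mm [-2.1  0.7 32.3] bb (278, 249, 76, 77) tx from tips -1.4
t 25.9 p [ 0.5415 -0.2648  0.1393] yaw 70.97 zax [-0.0054  0.0014 -1.    ] F [ 0.6 -0.1 -0.1] grip mm 87.1 qd 0.006
to: cm [-0.08  0.18  6.97] rot [-0.0056  0.0004  0.0008]
```

View pics/wrist_15.png

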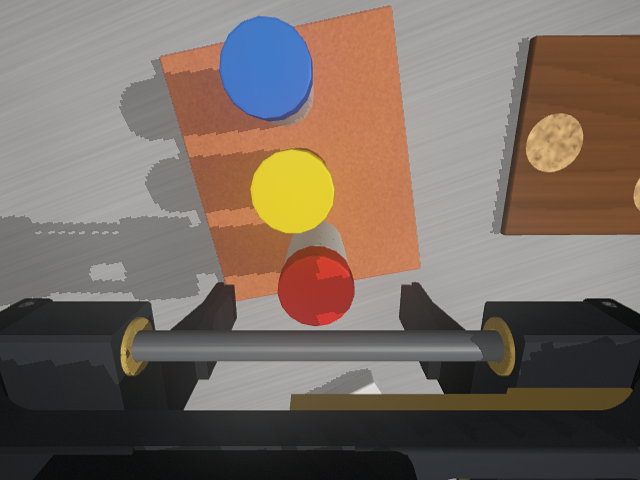

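All three jars stand upright: blue (266,67), yellow (292,191), red (316,287). Red is about 1 mm off the jaw centre. Descending and gripping.

Call:
{"name": "drive_tool", "arguments": {"increments": [{"grip": -1,"tx": -0.1,"ty": 0.18,"tz": 1.0,"wx": -0.005,"wy": 0,"wz": 0},{"grip": -1,"tx": -0.1,"ty": 0.18,"tz": 3.0,"wx": -0.005,"wy": 0,"wz": 0},{"grip": -1,"tx": -0.1,"ty": 0.18,"tz": 5.5,"wx": -0.005,"wy": 0,"wz": 0},{"grip": -0.6,"tx": -0.1,"ty": 0.18,"tz": 6.6,"wx": -0.005,"wy": 0,"wz": 0},{"grip": -0.5,"tx": -0.1,"ty": 0.18,"tz": 7.1,"wx": -0.005,"wy": 0,"wz": 0},{"grip": -0.4,"tx": -0.1,"ty": 0.18,"tz": 7.1,"wx": -0.005,"wy": 0,"wz": 0},{"grip": -0.3,"tx": -0.1,"ty": 0.18,"tz": 7.1,"wx": -0.005,"wy": 0,"wz": 0},{"grip": -0.2,"tx": -0.1,"ty": 0.18,"tz": 7.1,"wx": -0.005,"wy": 0,"wz": 0},{"grip": -0.1,"tx": -0.1,"ty": 0.18,"tz": 7.1,"wx": -0.005,"wy": 0,"wz": 0},{"grip": 1,"tx": -0.1,"ty": 0.18,"tz": 7.1,"wx": -0.005,"wy": 0,"wz": 0}], "force": 15}}

```text
time: 26.73
position: [0.5432, -0.2665, 0.0694]
tool_rot: [2.557, 1.823, 0.0]
ft_force: [-0.5, 0.0, 0.9]
grip_width: 0.563
```

Call:
{"name": "drive_tool", "arguments": {"increments": [{"grip": 1,"tx": 0,"ty": 0,"tz": 0,"wx": 0,"wy": 0,"wz": 0},{"grip": 1,"tx": 0,"ty": 0,"tz": 0,"wx": 0,"wy": 0,"wz": 0},{"grip": 1,"tx": 0,"ty": 0,"tz": 0,"wx": 0,"wy": 0,"wz": 0}]}}

```text
time: 26.98
position: [0.5433, -0.2666, 0.0695]
tool_rot: [2.557, 1.822, 0.0]
ft_force: [0.3, -0.4, -0.2]
grip_width: 0.511
```

```bash
python3 - <<'E'
from h import *
to(.590,.0138,.20,70.92)
E
```

```text
t 26.98 p [ 0.5433 -0.2666  0.0695] yaw 70.96 zax [ 0.0011 -0.0015 -1.    ] F [ 0.3 -0.4 -0.2] grip mm 44.5 qd 0.002
to: cm [ 28.02  -4.71 -13.08] rot [0.0015 0.001  0.0008]
```

Call:
{"name": "drive_tool", "arguments": {"increments": [{"grip": 1,"tx": 0,"ty": 0,"tz": -2,"wx": 0,"wy": 0,"wz": 0},{"grip": 1,"tx": 0,"ty": 0,"tz": -5,"wx": 0,"wy": 0,"wz": 0},{"grip": 1,"tx": 0,"ty": 0,"tz": -9,"wx": 0,"wy": 0,"wz": 0},{"grip": 1,"tx": 0,"ty": 0,"tz": -13,"wx": 0,"wy": 0,"wz": 0},{"grip": 1,"tx": 2,"ty": -0.3,"tz": -13,"wx": 0,"wy": 0,"wz": 0},{"grip": 1,"tx": 6,"ty": -1.0,"tz": -13,"wx": 0,"wy": 0,"wz": 0},{"grip": 1,"tx": 10,"ty": -1.7,"tz": -13,"wx": 0,"wy": 0,"wz": 0},{"grip": 1,"tx": 14,"ty": -2.3,"tz": -13,"wx": 0,"wy": 0,"wz": 0},{"grip": 1,"tx": 18,"ty": -3.0,"tz": -13,"wx": 0,"wy": 0,"wz": 0},{"grip": 1,"tx": 22,"ty": -3.7,"tz": -13,"wx": 0,"wy": 0,"wz": 0}]}}

```text
time: 27.82
position: [0.5797, -0.0447, 0.1992]
tool_rot: [2.557, 1.822, -0.0]
ft_force: [1.4, 0.6, -1.8]
grip_width: 0.513
```

```bash
python3 - <<'E'
from h import *
to(.5908,.0135,.069,70.96)
E
```

```text
t 27.82 p [ 0.5797 -0.0447  0.1992] yaw 70.94 zax [ 0.001  -0.0019 -1.    ] F [ 1.4  0.6 -1.8] grip mm 44.6 qd 0.919
to: cm [ 5.88 -0.87 13.01] rot [ 0.0015  0.0014 -0.0004]
```

Call:
{"name": "drive_tool", "arguments": {"increments": [{"grip": 1,"tx": 3.5,"ty": -0.5,"tz": 0,"wx": 0,"wy": 0,"wz": 0},{"grip": 1,"tx": 5.88,"ty": -0.87,"tz": 0,"wx": 0,"wy": 0,"wz": 0},{"grip": 1,"tx": 5.88,"ty": -0.87,"tz": 1.5,"wx": 0,"wy": 0,"wz": 0},{"grip": 1,"tx": 5.88,"ty": -0.87,"tz": 4.5,"wx": 0,"wy": 0,"wz": 0},{"grip": 1,"tx": 5.88,"ty": -0.87,"tz": 7.5,"wx": 0,"wy": 0,"wz": 0},{"grip": 1,"tx": 5.88,"ty": -0.87,"tz": 10,"wx": 0,"wy": 0,"wz": 0},{"grip": 1,"tx": 5.88,"ty": -0.87,"tz": 12,"wx": 0,"wy": 0,"wz": 0},{"grip": 1,"tx": 5.88,"ty": -0.87,"tz": 12.7,"wx": 0,"wy": 0,"wz": 0},{"grip": 1,"tx": 5.88,"ty": -0.87,"tz": 12.7,"wx": 0,"wy": 0,"wz": 0},{"grip": 1,"tx": 5.88,"ty": -0.87,"tz": 12.7,"wx": 0,"wy": 0,"wz": 0}]}}

```text
time: 28.65
position: [0.5911, 0.0137, 0.0727]
tool_rot: [2.557, 1.822, 0.0]
ft_force: [-0.4, 0.7, -0.8]
grip_width: 0.512
```

Call:
{"name": "drive_tool", "arguments": {"increments": [{"grip": 1,"tx": 0,"ty": 0,"tz": 0,"wx": 0,"wy": 0,"wz": 0},{"grip": 1,"tx": 0,"ty": 0,"tz": 0,"wx": 0,"wy": 0,"wz": 0}]}}

```text
time: 28.82
position: [0.5925, 0.0138, 0.0745]
tool_rot: [2.555, 1.821, 0.004]
ft_force: [1.0, -0.6, -1.1]
grip_width: 0.51
```

```bash
python3 - <<'E'
from h import *
to(.5908,.0135,.0658,70.96)
E
```

```text
t 28.82 p [0.5925 0.0138 0.0745] yaw 70.94 zax [ 0.0046 -0.0018 -1.    ] F [ 1.  -0.6 -1.1] grip mm 44.4 qd 0.007
to: cm [-0.08 -0.15  0.87] rot [ 0.0049  0.0002 -0.0004]
```

Call:
{"name": "drive_tool", "arguments": {"increments": [{"grip": 1,"tx": -0.08,"ty": -0.15,"tz": 0.3,"wx": 0.005,"wy": 0,"wz": 0},{"grip": 1,"tx": -0.08,"ty": -0.15,"tz": 0.6,"wx": 0.005,"wy": 0,"wz": 0},{"grip": 1,"tx": -0.08,"ty": -0.15,"tz": 0.6,"wx": 0.005,"wy": 0,"wz": 0},{"grip": 1,"tx": -0.08,"ty": -0.15,"tz": 0.6,"wx": 0.005,"wy": 0,"wz": 0},{"grip": 1,"tx": -0.08,"ty": -0.15,"tz": 0.6,"wx": 0.005,"wy": 0,"wz": 0}]}}

```text
time: 29.23
position: [0.5908, 0.0135, 0.0685]
tool_rot: [2.559, 1.823, -0.0]
ft_force: [0.3, -1.2, -1.6]
grip_width: 0.516
```

```bash
python3 - <<'E'
from h import *
to(.5908,.0135,.0658,70.96)
E
```

```text
t 29.23 p [0.5908 0.0135 0.0685] yaw 70.94 zax [-2.e-04 -1.e-04 -1.e+00] F [ 0.3 -1.2 -1.6] grip mm 44.9 qd 0.003
to: cm [-0.    0.    0.27] rot [-0.0001  0.0002 -0.0004]
```

Call:
{"name": "drive_tool", "arguments": {"increments": [{"grip": 1,"tx": 0,"ty": 0,"tz": 0.15,"wx": 0,"wy": 0,"wz": 0},{"grip": 1,"tx": 0,"ty": 0,"tz": 0.27,"wx": 0,"wy": 0,"wz": 0},{"grip": 1,"tx": 0,"ty": 0,"tz": 0.27,"wx": 0,"wy": 0,"wz": 0},{"grip": 1,"tx": 0,"ty": 0,"tz": 0.27,"wx": 0,"wy": 0,"wz": 0},{"grip": -0.1,"tx": 0,"ty": 0,"tz": 0.27,"wx": 0,"wy": 0,"wz": 0},{"grip": -0.2,"tx": 0,"ty": 0,"tz": 0.27,"wx": 0,"wy": 0,"wz": 0},{"grip": -0.5,"tx": 0,"ty": 0,"tz": 0.27,"wx": 0,"wy": 0,"wz": 0},{"grip": -0.5,"tx": 0,"ty": 0,"tz": 0.27,"wx": 0,"wy": 0,"wz": 0},{"grip": -0.5,"tx": 0,"ty": 0,"tz": 0.27,"wx": 0,"wy": 0,"wz": 0},{"grip": -0.5,"tx": 0,"ty": 0,"tz": 0.27,"wx": 0,"wy": 0,"wz": 0}]}}

```text
time: 30.07
position: [0.5909, 0.0135, 0.066]
tool_rot: [2.558, 1.823, -0.0]
ft_force: [-1.3, 0.0, 0.2]
grip_width: 0.731
```

```bash
python3 - <<'E'
from h import *
to(.4259,-.2513,.19,70.9)
E
```

```text
t 30.07 p [0.5909 0.0135 0.066 ] yaw 70.94 zax [ 0.e+00 -2.e-04 -1.e+00] F [-1.3  0.   0.2] grip mm 63.6 qd 0.001
to: cm [-30.42  -6.94 -12.4 ] rot [0.0001 0.0002 0.0007]
```

Call:
{"name": "drive_tool", "arguments": {"increments": [{"grip": -0.5,"tx": 0,"ty": 0,"tz": -3,"wx": 0,"wy": 0,"wz": 0},{"grip": -0.5,"tx": 0,"ty": 0,"tz": -7,"wx": 0,"wy": 0,"wz": 0},{"grip": -0.5,"tx": 0,"ty": 0,"tz": -11,"wx": 0,"wy": 0,"wz": 0},{"grip": -1,"tx": -2.5,"ty": -0.6,"tz": -11.5,"wx": 0,"wy": 0,"wz": 0},{"grip": -1,"tx": -6.5,"ty": -1.5,"tz": -11.5,"wx": 0,"wy": 0,"wz": 0},{"grip": -1,"tx": -10.5,"ty": -2.4,"tz": -11.5,"wx": 0,"wy": 0,"wz": 0},{"grip": -1,"tx": -14.5,"ty": -3.3,"tz": -11.5,"wx": 0,"wy": 0,"wz": 0},{"grip": -1,"tx": -18.5,"ty": -4.2,"tz": -11.5,"wx": 0,"wy": 0,"wz": 0},{"grip": -1,"tx": -22.5,"ty": -5.1,"tz": -11.5,"wx": 0,"wy": 0,"wz": 0},{"grip": -1,"tx": -26.5,"ty": -6.0,"tz": -11.5,"wx": 0,"wy": 0,"wz": 0}]}}

```text
time: 30.9
position: [0.4463, -0.2188, 0.1814]
tool_rot: [2.557, 1.822, -0.0]
ft_force: [1.4, -0.9, 0.2]
grip_width: 0.996
```

```bash
cat >> h.py <<'E'
def shift(c,tag):
    # displacement of a lid between the start image and image tag, same camera, mm on the lid plane
    for n,roi in(("scene",(280,170,380,262)),("side",(290,185,410,300))):
        a,b=load(n+"_0"),load(n+"_"+tag)
        A=lidtop(a,c,.103,roi); B=lidtop(b,c,.103,roi)
        print(c,n,"shift mean",(B[0]-A[0]).round(2),"encl",np.round(np.array(B[1])-np.array(A[1]),2),
              "blob px shift",(np.array(cv2.moments(big(lidmask(b,c,roi)))["m10"])/cv2.moments(big(lidmask(b,c,roi)))["m00"]-cv2.moments(big(lidmask(a,c,roi)))["m10"]/cv2.moments(big(lidmask(a,c,roi)))["m00"]).round(2),
              (cv2.moments(big(lidmask(b,c,roi)))["m01"]/cv2.moments(big(lidmask(b,c,roi)))["m00"]-cv2.moments(big(lidmask(a,c,roi)))["m01"]/cv2.moments(big(lidmask(a,c,roi)))["m00"]).__round__(2))
E
python3 - <<'E'
from h import *
snap("scene","16"); snap("side","16")
shift("red","16"); to(.4259,-.2513,.14,70.9)
b=load("side_16")["frame"][170:310,280:480]; a=load("scene_16")["frame"][150:290,200:400]
cv2.imwrite("pics/both_16.png",np.hstack([cv2.resize(a,(400,280),interpolation=cv2.INTER_CUBIC),cv2.resize(b,(400,280),interpolation=cv2.INTER_CUBIC)]))
E
```

```text
red scene shift mean [ 0.5  -0.07] encl [ 0.06 -0.36 -0.35] blob px shift -0.31 0.47
red side shift mean [0.03 0.01] encl [-1.05 -0.23  0.02] blob px shift 0.09 0.12
t 31.0 p [ 0.4431 -0.2247  0.1808] yaw 70.26 zax [-0.0026 -0.0037 -1.    ] F [ 0.1  0.2 -0.3] grip mm 86.8 qd 0.095
to: cm [-3.07 -0.72  4.09] rot [-0.0012  0.0043 -0.0112]
```

View pics/both_16.png

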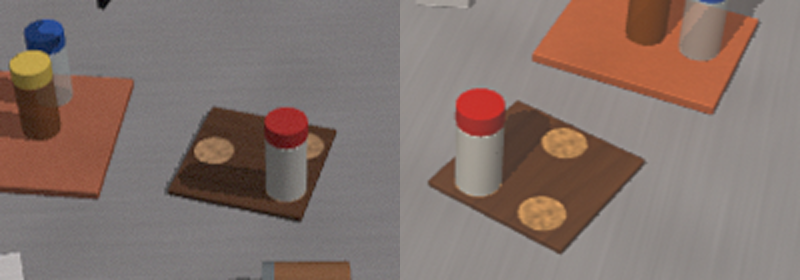

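Red is back upright on its disc, within 0.5 mm of its start in both fixed views. Now hovering over blue.

Call:
{"name": "drive_tool", "arguments": {"increments": [{"grip": -1,"tx": -2.0,"ty": -0.5,"tz": 0,"wx": 0,"wy": 0.004,"wz": -0.011},{"grip": -1,"tx": -3.07,"ty": -0.72,"tz": 1,"wx": 0,"wy": 0.004,"wz": -0.011},{"grip": -1,"tx": -3.07,"ty": -0.72,"tz": 2.5,"wx": 0,"wy": 0.004,"wz": -0.011},{"grip": -1,"tx": -3.07,"ty": -0.72,"tz": 4.0,"wx": 0,"wy": 0.004,"wz": -0.011},{"grip": -1,"tx": -3.07,"ty": -0.72,"tz": 4.0,"wx": 0,"wy": 0.004,"wz": -0.011},{"grip": -1,"tx": -3.07,"ty": -0.72,"tz": 4.0,"wx": 0,"wy": 0.004,"wz": -0.011},{"grip": -1,"tx": -3.07,"ty": -0.72,"tz": 4.0,"wx": 0,"wy": 0.004,"wz": -0.011},{"grip": -1,"tx": -3.07,"ty": -0.72,"tz": 4.0,"wx": 0,"wy": 0.004,"wz": -0.011}]}}

```text
time: 31.67
position: [0.4267, -0.2512, 0.1418]
tool_rot: [2.558, 1.822, -0.001]
ft_force: [-0.3, 1.1, 1.2]
grip_width: 1.0
```

```bash
python3 - <<'E'
from h import *
snap("wrist","17"); rel("blue",.107,"17"); to(.4259,-.2513,.0699,70.9)
E
```

```text
t 31.72 p [ 0.4267 -0.2513  0.1418] yaw 70.92 zax [ 1.e-04 -9.e-04 -1.e+00] F [-0.   0.3  0.5] grip mm 86.7 qd 0.004
blue world [ 424.4 -251.6] [ 424.9 -251.3   22.7] 0.1074 tool mm [-0.5 -1.7 34.8] bb (279, 246, 76, 73) tx from tips -0.8
t 31.72 p [ 0.4267 -0.2513  0.1418] yaw 70.92 zax [ 1.e-04 -9.e-04 -1.e+00] F [-0.   0.3  0.5] grip mm 86.7 qd 0.004
to: cm [-0.02 -0.08  7.19] rot [0.0003 0.0008 0.0004]
```

Call:
{"name": "drive_tool", "arguments": {"increments": [{"grip": -1,"tx": -0.03,"ty": -0.08,"tz": 1.0,"wx": 0,"wy": 0,"wz": 0},{"grip": -1,"tx": -0.03,"ty": -0.08,"tz": 3.0,"wx": 0,"wy": 0,"wz": 0},{"grip": -1,"tx": -0.03,"ty": -0.08,"tz": 5.5,"wx": 0,"wy": 0,"wz": 0},{"grip": -0.6,"tx": -0.03,"ty": -0.08,"tz": 6.8,"wx": 0,"wy": 0,"wz": 0},{"grip": -0.5,"tx": -0.03,"ty": -0.08,"tz": 7.25,"wx": 0,"wy": 0,"wz": 0},{"grip": -0.4,"tx": -0.03,"ty": -0.08,"tz": 7.25,"wx": 0,"wy": 0,"wz": 0},{"grip": -0.3,"tx": -0.03,"ty": -0.08,"tz": 7.25,"wx": 0,"wy": 0,"wz": 0},{"grip": -0.2,"tx": -0.03,"ty": -0.08,"tz": 7.25,"wx": 0,"wy": 0,"wz": 0},{"grip": -0.1,"tx": -0.03,"ty": -0.08,"tz": 7.25,"wx": 0,"wy": 0,"wz": 0},{"grip": 1,"tx": -0.03,"ty": -0.08,"tz": 7.25,"wx": 0,"wy": 0,"wz": 0}]}}

```text
time: 32.55
position: [0.4264, -0.2518, 0.0702]
tool_rot: [2.557, 1.821, -0.0]
ft_force: [-0.7, 0.1, 0.0]
grip_width: 0.562
```

Call:
{"name": "drive_tool", "arguments": {"increments": [{"grip": 1,"tx": 0,"ty": 0,"tz": 0,"wx": 0,"wy": 0,"wz": 0},{"grip": 1,"tx": 0,"ty": 0,"tz": 0,"wx": 0,"wy": 0,"wz": 0},{"grip": 1,"tx": 0,"ty": 0,"tz": 0,"wx": 0,"wy": 0,"wz": 0}]}}

```text
time: 32.8
position: [0.4265, -0.2519, 0.0704]
tool_rot: [2.557, 1.821, -0.0]
ft_force: [0.2, -0.3, 0.0]
grip_width: 0.515
```

```bash
python3 - <<'E'
from h import *
to(.4259,-.2513,.0699,70.9); to(.5224,.0366,.20,70.9)
E
```

```text
t 32.8 p [ 0.4265 -0.2519  0.0704] yaw 70.92 zax [ 0.0016 -0.0024 -1.    ] F [ 0.2 -0.3  0. ] grip mm 44.8 qd 0.003
to: cm [ 0.04 -0.07  0.05] rot [0.0023 0.0017 0.0004]
t 32.8 p [ 0.4265 -0.2519  0.0704] yaw 70.92 zax [ 0.0016 -0.0024 -1.    ] F [ 0.2 -0.3  0. ] grip mm 44.8 qd 0.003
to: cm [ 30.38  -0.33 -13.01] rot [0.0023 0.0017 0.0004]
```

Call:
{"name": "drive_tool", "arguments": {"increments": [{"grip": 1,"tx": 0,"ty": 0,"tz": -2,"wx": 0,"wy": 0,"wz": 0},{"grip": 1,"tx": 0,"ty": 0,"tz": -5,"wx": 0,"wy": 0,"wz": 0},{"grip": 1,"tx": 0,"ty": 0,"tz": -9,"wx": 0,"wy": 0,"wz": 0},{"grip": 1,"tx": 0,"ty": 0,"tz": -13,"wx": 0,"wy": 0,"wz": 0},{"grip": 1,"tx": 2,"ty": 0,"tz": -13,"wx": 0,"wy": 0,"wz": 0},{"grip": 1,"tx": 6,"ty": 0,"tz": -13,"wx": 0,"wy": 0,"wz": 0},{"grip": 1,"tx": 10,"ty": -0.1,"tz": -13,"wx": 0,"wy": 0,"wz": 0},{"grip": 1,"tx": 14,"ty": -0.1,"tz": -13,"wx": 0,"wy": 0,"wz": 0},{"grip": 1,"tx": 18,"ty": -0.2,"tz": -13,"wx": 0,"wy": 0,"wz": 0},{"grip": 1,"tx": 22,"ty": -0.2,"tz": -13,"wx": 0,"wy": 0,"wz": 0}]}}

```text
time: 33.63
position: [0.4962, -0.0412, 0.2]
tool_rot: [2.556, 1.82, -0.001]
ft_force: [1.0, 0.1, -2.4]
grip_width: 0.507
```

```bash
python3 - <<'E'
from h import *
to(.5231,.0364,.0715,70.92)
E
```

```text
t 33.63 p [ 0.4962 -0.0412  0.2   ] yaw 70.9 zax [ 0.0016 -0.0032 -1.    ] F [ 1.   0.1 -2.4] grip mm 44.1 qd 1.162
to: cm [ 8.25 -0.03 12.83] rot [ 0.0026  0.0025 -0.0004]
```

Call:
{"name": "drive_tool", "arguments": {"increments": [{"grip": 1,"tx": 4,"ty": 0,"tz": 0,"wx": 0,"wy": 0,"wz": 0},{"grip": 1,"tx": 7,"ty": 0,"tz": 0,"wx": 0,"wy": 0,"wz": 0},{"grip": 1,"tx": 8.25,"ty": -0.03,"tz": 1,"wx": 0,"wy": 0,"wz": 0},{"grip": 1,"tx": 8.25,"ty": -0.03,"tz": 3.5,"wx": 0,"wy": 0,"wz": 0},{"grip": 1,"tx": 8.25,"ty": -0.03,"tz": 6.5,"wx": 0,"wy": 0,"wz": 0},{"grip": 1,"tx": 8.25,"ty": -0.03,"tz": 9,"wx": 0,"wy": 0,"wz": 0},{"grip": 1,"tx": 8.25,"ty": -0.03,"tz": 11,"wx": 0,"wy": 0,"wz": 0},{"grip": 1,"tx": 8.25,"ty": -0.03,"tz": 12.2,"wx": 0,"wy": 0,"wz": 0},{"grip": 1,"tx": 8.25,"ty": -0.03,"tz": 12.5,"wx": 0,"wy": 0,"wz": 0},{"grip": 1,"tx": 8.25,"ty": -0.03,"tz": 12.5,"wx": 0,"wy": 0,"wz": 0}]}}

```text
time: 34.47
position: [0.5227, 0.0364, 0.0743]
tool_rot: [2.557, 1.821, -0.002]
ft_force: [-0.9, -1.1, -1.2]
grip_width: 0.507
```

Call:
{"name": "drive_tool", "arguments": {"increments": [{"grip": 1,"tx": 0,"ty": 0,"tz": 0,"wx": 0,"wy": 0,"wz": 0},{"grip": 1,"tx": 0,"ty": 0,"tz": 0,"wx": 0,"wy": 0,"wz": 0}]}}

```text
time: 34.63
position: [0.5237, 0.0365, 0.0757]
tool_rot: [2.556, 1.819, 0.0]
ft_force: [0.6, -0.2, -1.3]
grip_width: 0.509
```

```bash
python3 - <<'E'
from h import *
to(.5231,.0364,.0692,70.92)
E
```

```text
t 34.63 p [0.5237 0.0365 0.0757] yaw 70.88 zax [ 0.0025 -0.0031 -1.    ] F [ 0.6 -0.2 -1.3] grip mm 44.3 qd 0.004
to: cm [-0.03 -0.06  0.65] rot [ 0.0034  0.0021 -0.0006]
```

Call:
{"name": "drive_tool", "arguments": {"increments": [{"grip": 1,"tx": -0.03,"ty": -0.06,"tz": 0.3,"wx": 0.001,"wy": 0.001,"wz": 0},{"grip": 1,"tx": -0.03,"ty": -0.06,"tz": 0.65,"wx": 0.001,"wy": 0.001,"wz": 0},{"grip": 1,"tx": -0.03,"ty": -0.06,"tz": 0.65,"wx": 0.001,"wy": 0.001,"wz": 0},{"grip": 1,"tx": -0.03,"ty": -0.06,"tz": 0.65,"wx": 0.001,"wy": 0.001,"wz": 0},{"grip": 1,"tx": -0.03,"ty": -0.06,"tz": 0.65,"wx": 0.001,"wy": 0.001,"wz": 0}]}}

```text
time: 35.05
position: [0.5231, 0.0364, 0.0692]
tool_rot: [2.557, 1.82, 0.001]
ft_force: [0.0, -0.0, -1.9]
grip_width: 0.513
```

```bash
python3 - <<'E'
from h import *
to(.5231,.0364,.0666,70.92)
E
```

```text
t 35.05 p [0.5231 0.0364 0.0692] yaw 70.88 zax [ 0.002  -0.0018 -1.    ] F [ 0.  -0.  -1.9] grip mm 44.6 qd 0.001
to: cm [ 0.   -0.01  0.26] rot [ 0.0025  0.001  -0.0007]
```

Call:
{"name": "drive_tool", "arguments": {"increments": [{"grip": 1,"tx": 0,"ty": 0,"tz": 0.15,"wx": 0,"wy": 0,"wz": 0},{"grip": 1,"tx": 0,"ty": 0,"tz": 0.27,"wx": 0,"wy": 0,"wz": 0},{"grip": 1,"tx": 0,"ty": 0,"tz": 0.27,"wx": 0,"wy": 0,"wz": 0},{"grip": 1,"tx": 0,"ty": 0,"tz": 0.27,"wx": 0,"wy": 0,"wz": 0},{"grip": -0.1,"tx": 0,"ty": 0,"tz": 0.27,"wx": 0,"wy": 0,"wz": 0},{"grip": -0.2,"tx": 0,"ty": 0,"tz": 0.27,"wx": 0,"wy": 0,"wz": 0},{"grip": -0.5,"tx": 0,"ty": 0,"tz": 0.27,"wx": 0,"wy": 0,"wz": 0},{"grip": -0.5,"tx": 0,"ty": 0,"tz": 0.27,"wx": 0,"wy": 0,"wz": 0},{"grip": -0.5,"tx": 0,"ty": 0,"tz": 0.27,"wx": 0,"wy": 0,"wz": 0},{"grip": -0.5,"tx": 0,"ty": 0,"tz": 0.27,"wx": 0,"wy": 0,"wz": 0}]}}

```text
time: 35.88
position: [0.5232, 0.0364, 0.0666]
tool_rot: [2.557, 1.82, 0.001]
ft_force: [0.4, -0.4, 0.4]
grip_width: 0.736
```

```bash
python3 - <<'E'
from h import *
to(.4846,-.2594,.19,71.0)
E
```

```text
t 35.88 p [0.5232 0.0364 0.0666] yaw 70.88 zax [ 0.0022 -0.0018 -1.    ] F [ 0.4 -0.4  0.4] grip mm 64.0 qd 0.002
to: cm [-29.22   6.07 -12.29] rot [ 0.0027  0.001  -0.0021]
```

Call:
{"name": "drive_tool", "arguments": {"increments": [{"grip": -0.5,"tx": 0,"ty": 0,"tz": -3,"wx": 0,"wy": 0,"wz": 0},{"grip": -0.5,"tx": 0,"ty": 0,"tz": -7,"wx": 0,"wy": 0,"wz": 0},{"grip": -0.5,"tx": 0,"ty": 0,"tz": -11,"wx": 0,"wy": 0,"wz": 0},{"grip": -1,"tx": -2.5,"ty": 0.5,"tz": -11.5,"wx": 0.003,"wy": 0.001,"wz": -0.002},{"grip": -1,"tx": -6.5,"ty": 1.3,"tz": -11.5,"wx": 0.003,"wy": 0.001,"wz": -0.002},{"grip": -1,"tx": -10.5,"ty": 2.2,"tz": -11.5,"wx": 0.003,"wy": 0.001,"wz": -0.002},{"grip": -1,"tx": -14.5,"ty": 3.0,"tz": -11.5,"wx": 0.003,"wy": 0.001,"wz": -0.002},{"grip": -1,"tx": -18.5,"ty": 3.8,"tz": -11.5,"wx": 0.003,"wy": 0.001,"wz": -0.002},{"grip": -1,"tx": -22.5,"ty": 4.7,"tz": -11.5,"wx": 0.003,"wy": 0.001,"wz": -0.002},{"grip": -1,"tx": -26.5,"ty": 5.5,"tz": -11.5,"wx": 0.003,"wy": 0.001,"wz": -0.002}]}}

```text
time: 36.72
position: [0.4876, -0.2339, 0.1823]
tool_rot: [2.557, 1.824, -0.001]
ft_force: [0.4, 0.9, 0.6]
grip_width: 0.994
```

```bash
python3 - <<'E'
from h import *
snap("scene","18"); snap("side","18")
shift("blue","18"); shift("red","18"); to(.4846,-.2594,.1405,71.0)
E
```

```text
blue scene shift mean [0.09 0.73] encl [1.02 1.09 1.3 ] blob px shift 0.13 -0.05
blue side shift mean [0.29 0.62] encl [0.48 0.43 0.08] blob px shift -0.24 0.13
red scene shift mean [ 0.65 -0.08] encl [0.25 0.66 0.04] blob px shift -0.37 0.5
red side shift mean [-0.06 -0.04] encl [-0.31  0.02  0.07] blob px shift -0.04 0.05
t 36.82 p [ 0.4854 -0.2408  0.1816] yaw 70.3 zax [-0.0017 -0.003  -1.    ] F [-0.3  0.9  0.4] grip mm 86.7 qd 0.093
to: cm [-1.77  0.55  4.11] rot [-0.0006  0.0033 -0.0121]
```

Blue is back within about 0.7 mm. Now yellow.

Call:
{"name": "drive_tool", "arguments": {"increments": [{"grip": -1,"tx": -1.77,"ty": 0.55,"tz": 0,"wx": 0,"wy": 0.003,"wz": -0.012},{"grip": -1,"tx": -1.77,"ty": 0.55,"tz": 1.5,"wx": 0,"wy": 0.003,"wz": -0.012},{"grip": -1,"tx": -1.77,"ty": 0.55,"tz": 3.0,"wx": 0,"wy": 0.003,"wz": -0.012},{"grip": -1,"tx": -1.77,"ty": 0.55,"tz": 4.0,"wx": 0,"wy": 0.003,"wz": -0.012},{"grip": -1,"tx": -1.77,"ty": 0.55,"tz": 4.0,"wx": 0,"wy": 0.003,"wz": -0.012},{"grip": -1,"tx": -1.77,"ty": 0.55,"tz": 4.0,"wx": 0,"wy": 0.003,"wz": -0.012},{"grip": -1,"tx": -1.77,"ty": 0.55,"tz": 4.0,"wx": 0,"wy": 0.003,"wz": -0.012},{"grip": -1,"tx": -1.77,"ty": 0.55,"tz": 4.0,"wx": 0,"wy": 0.003,"wz": -0.012}]}}

```text
time: 37.48
position: [0.4853, -0.2593, 0.1426]
tool_rot: [2.556, 1.824, -0.0]
ft_force: [0.0, -1.2, 0.4]
grip_width: 1.001
```

```bash
python3 - <<'E'
from h import *
snap("wrist","19"); rel("yellow",.107,"19"); to(.4846,-.2594,.0699,71.0)
E
```

```text
t 37.53 p [ 0.4852 -0.2594  0.1426] yaw 71.02 zax [ 6.0e-04 -1.1e-03 -1.0e+00] F [0.3 0.1 0. ] grip mm 87.1 qd 0.004
yellow world [ 483.2 -259.8] [ 483.8 -259.7   23. ] 0.1074 tool mm [-0.7 -1.3 35.6] bb (279, 240, 77, 79) tx from tips -0.6
t 37.53 p [ 0.4852 -0.2594  0.1426] yaw 71.02 zax [ 6.0e-04 -1.1e-03 -1.0e+00] F [0.3 0.1 0. ] grip mm 87.1 qd 0.004
to: cm [-0.01 -0.07  7.27] rot [0.001  0.0008 0.0003]
```

Call:
{"name": "drive_tool", "arguments": {"increments": [{"grip": -1,"tx": -0.02,"ty": -0.1,"tz": 1.0,"wx": 0,"wy": 0,"wz": 0},{"grip": -1,"tx": -0.02,"ty": -0.1,"tz": 3.0,"wx": 0,"wy": 0,"wz": 0},{"grip": -1,"tx": -0.02,"ty": -0.1,"tz": 5.5,"wx": 0,"wy": 0,"wz": 0},{"grip": -0.6,"tx": -0.02,"ty": -0.1,"tz": 6.8,"wx": 0,"wy": 0,"wz": 0},{"grip": -0.5,"tx": -0.02,"ty": -0.1,"tz": 7.3,"wx": 0,"wy": 0,"wz": 0},{"grip": -0.4,"tx": -0.02,"ty": -0.1,"tz": 7.3,"wx": 0,"wy": 0,"wz": 0},{"grip": -0.3,"tx": -0.02,"ty": -0.1,"tz": 7.3,"wx": 0,"wy": 0,"wz": 0},{"grip": -0.2,"tx": -0.02,"ty": -0.1,"tz": 7.3,"wx": 0,"wy": 0,"wz": 0},{"grip": -0.1,"tx": -0.02,"ty": -0.1,"tz": 7.3,"wx": 0,"wy": 0,"wz": 0},{"grip": 1,"tx": -0.02,"ty": -0.1,"tz": 7.3,"wx": 0,"wy": 0,"wz": 0}]}}

```text
time: 38.37
position: [0.4849, -0.2597, 0.0706]
tool_rot: [2.555, 1.823, 0.001]
ft_force: [-0.4, -0.7, 0.8]
grip_width: 0.556
```

Call:
{"name": "drive_tool", "arguments": {"increments": [{"grip": 1,"tx": 0,"ty": 0,"tz": 0,"wx": 0,"wy": 0,"wz": 0},{"grip": 1,"tx": 0,"ty": 0,"tz": 0,"wx": 0,"wy": 0,"wz": 0},{"grip": 1,"tx": 0,"ty": 0,"tz": 0,"wx": 0,"wy": 0,"wz": 0}]}}

```text
time: 38.62
position: [0.4849, -0.2598, 0.0707]
tool_rot: [2.555, 1.823, 0.001]
ft_force: [-0.6, -0.3, -0.2]
grip_width: 0.51
```

```bash
python3 - <<'E'
from h import *
to(.4846,-.2594,.0699,71.0); to(.5257,-.0639,.20,71.0)
E
```

```text
t 38.62 p [ 0.4849 -0.2598  0.0707] yaw 71.01 zax [ 0.0022 -0.0025 -1.    ] F [-0.6 -0.3 -0.2] grip mm 44.4 qd 0.004
to: cm [ 0.03 -0.04  0.08] rot [0.0029 0.0016 0.0002]
t 38.62 p [ 0.4849 -0.2598  0.0707] yaw 71.01 zax [ 0.0022 -0.0025 -1.    ] F [-0.6 -0.3 -0.2] grip mm 44.4 qd 0.004
to: cm [ 19.83  -2.48 -12.97] rot [0.0029 0.0016 0.0002]
```

Call:
{"name": "drive_tool", "arguments": {"increments": [{"grip": 1,"tx": 0,"ty": 0,"tz": -2,"wx": 0,"wy": 0,"wz": 0},{"grip": 1,"tx": 0,"ty": 0,"tz": -5,"wx": 0,"wy": 0,"wz": 0},{"grip": 1,"tx": 0,"ty": 0,"tz": -9,"wx": 0,"wy": 0,"wz": 0},{"grip": 1,"tx": 0,"ty": 0,"tz": -13,"wx": 0,"wy": 0,"wz": 0},{"grip": 1,"tx": 2,"ty": -0.2,"tz": -13,"wx": 0,"wy": 0,"wz": 0},{"grip": 1,"tx": 5.5,"ty": -0.7,"tz": -13,"wx": 0,"wy": 0,"wz": 0},{"grip": 1,"tx": 9.5,"ty": -1.2,"tz": -13,"wx": 0,"wy": 0,"wz": 0},{"grip": 1,"tx": 13,"ty": -1.6,"tz": -13,"wx": 0,"wy": 0,"wz": 0},{"grip": 1,"tx": 16.5,"ty": -2.0,"tz": -13,"wx": 0,"wy": 0,"wz": 0},{"grip": 1,"tx": 18.8,"ty": -2.3,"tz": -13,"wx": 0,"wy": 0,"wz": 0}]}}

```text
time: 39.45
position: [0.5243, -0.0698, 0.2005]
tool_rot: [2.552, 1.828, 0.002]
ft_force: [-0.4, 0.7, -0.7]
grip_width: 0.51
```

```bash
python3 - <<'E'
from h import *
to(.5261,-.0640,.0715,71.0)
E
```

```text
t 39.45 p [ 0.5243 -0.0698  0.2005] yaw 71.23 zax [ 0.0027 -0.0014 -1.    ] F [-0.4  0.7 -0.7] grip mm 44.4 qd 0.548
to: cm [ 0.61 -0.05 12.9 ] rot [0.003  0.0005 0.004 ]
```

Call:
{"name": "drive_tool", "arguments": {"increments": [{"grip": 1,"tx": 0.61,"ty": -0.05,"tz": 0,"wx": 0,"wy": 0,"wz": 0.004},{"grip": 1,"tx": 0.61,"ty": -0.05,"tz": 1,"wx": 0,"wy": 0,"wz": 0.004},{"grip": 1,"tx": 0.61,"ty": -0.05,"tz": 3.5,"wx": 0,"wy": 0,"wz": 0.004},{"grip": 1,"tx": 0.61,"ty": -0.05,"tz": 6.5,"wx": 0,"wy": 0,"wz": 0.004},{"grip": 1,"tx": 0.61,"ty": -0.05,"tz": 9,"wx": 0,"wy": 0,"wz": 0.004},{"grip": 1,"tx": 0.61,"ty": -0.05,"tz": 11,"wx": 0,"wy": 0,"wz": 0.004},{"grip": 1,"tx": 0.61,"ty": -0.05,"tz": 12.2,"wx": 0,"wy": 0,"wz": 0.004},{"grip": 1,"tx": 0.61,"ty": -0.05,"tz": 12.5,"wx": 0,"wy": 0,"wz": 0.004},{"grip": 1,"tx": 0.61,"ty": -0.05,"tz": 12.5,"wx": 0,"wy": 0,"wz": 0.004},{"grip": 1,"tx": 0.61,"ty": -0.05,"tz": 12.5,"wx": 0,"wy": 0,"wz": 0.004}]}}

```text
time: 40.28
position: [0.5268, -0.0648, 0.0763]
tool_rot: [2.556, 1.821, 0.003]
ft_force: [0.7, 0.1, -1.4]
grip_width: 0.509
```

Call:
{"name": "drive_tool", "arguments": {"increments": [{"grip": 1,"tx": 0,"ty": 0,"tz": 0,"wx": 0,"wy": 0,"wz": 0},{"grip": 1,"tx": 0,"ty": 0,"tz": 0,"wx": 0,"wy": 0,"wz": 0}]}}

```text
time: 40.45
position: [0.528, -0.0653, 0.0777]
tool_rot: [2.554, 1.819, 0.006]
ft_force: [-0.7, -0.6, -1.8]
grip_width: 0.512
```

```bash
python3 - <<'E'
from h import *
to(.5261,-.0640,.0694,71.0)
E
```

```text
t 40.45 p [ 0.528  -0.0653  0.0777] yaw 70.92 zax [ 0.0066 -0.0028 -1.    ] F [-0.7 -0.6 -1.8] grip mm 44.5 qd 0.006
to: cm [ 0.06 -0.23  0.83] rot [ 0.0071  0.0005 -0.0013]
```

Call:
{"name": "drive_tool", "arguments": {"increments": [{"grip": 1,"tx": 0.06,"ty": -0.23,"tz": 0.3,"wx": 0.005,"wy": 0,"wz": 0},{"grip": 1,"tx": 0.06,"ty": -0.23,"tz": 0.6,"wx": 0.005,"wy": 0,"wz": 0},{"grip": 1,"tx": 0.06,"ty": -0.23,"tz": 0.8,"wx": 0.005,"wy": 0,"wz": 0},{"grip": 1,"tx": 0.06,"ty": -0.23,"tz": 0.8,"wx": 0.005,"wy": 0,"wz": 0},{"grip": 1,"tx": 0.06,"ty": -0.23,"tz": 0.8,"wx": 0.005,"wy": 0,"wz": 0},{"grip": 1,"tx": 0.06,"ty": -0.23,"tz": 0.8,"wx": 0.005,"wy": 0,"wz": 0}]}}

```text
time: 40.95
position: [0.5261, -0.0639, 0.0697]
tool_rot: [2.557, 1.822, 0.001]
ft_force: [0.5, -0.3, -2.1]
grip_width: 0.51
```

```bash
python3 - <<'E'
from h import *
to(.5261,-.0640,.0668,71.0)
E
```

```text
t 40.95 p [ 0.5261 -0.0639  0.0697] yaw 70.93 zax [ 0.0018 -0.0011 -1.    ] F [ 0.5 -0.3 -2.1] grip mm 44.4 qd 0.003
to: cm [-0.01  0.01  0.29] rot [ 0.002   0.0004 -0.0013]
```

Call:
{"name": "drive_tool", "arguments": {"increments": [{"grip": 1,"tx": 0,"ty": 0,"tz": 0.15,"wx": 0,"wy": 0,"wz": 0},{"grip": 1,"tx": 0,"ty": 0,"tz": 0.29,"wx": 0,"wy": 0,"wz": 0},{"grip": 1,"tx": 0,"ty": 0,"tz": 0.29,"wx": 0,"wy": 0,"wz": 0},{"grip": 1,"tx": 0,"ty": 0,"tz": 0.29,"wx": 0,"wy": 0,"wz": 0},{"grip": -0.1,"tx": 0,"ty": 0,"tz": 0.29,"wx": 0,"wy": 0,"wz": 0},{"grip": -0.2,"tx": 0,"ty": 0,"tz": 0.29,"wx": 0,"wy": 0,"wz": 0},{"grip": -0.5,"tx": 0,"ty": 0,"tz": 0.29,"wx": 0,"wy": 0,"wz": 0},{"grip": -0.5,"tx": 0,"ty": 0,"tz": 0.29,"wx": 0,"wy": 0,"wz": 0},{"grip": -0.5,"tx": 0,"ty": 0,"tz": 0.29,"wx": 0,"wy": 0,"wz": 0},{"grip": -0.5,"tx": 0,"ty": 0,"tz": 0.29,"wx": 0,"wy": 0,"wz": 0}]}}

```text
time: 41.78
position: [0.5261, -0.0639, 0.0668]
tool_rot: [2.557, 1.822, 0.001]
ft_force: [0.2, -0.7, -0.4]
grip_width: 0.734
```

Call:
{"name": "drive_tool", "arguments": {"increments": [{"grip": -0.5,"tx": 0,"ty": 0,"tz": -2,"wx": 0,"wy": 0,"wz": 0},{"grip": -0.5,"tx": 0,"ty": 0,"tz": -5,"wx": 0,"wy": 0,"wz": 0},{"grip": -0.5,"tx": 0,"ty": 0,"tz": -9,"wx": 0,"wy": 0,"wz": 0},{"grip": -0.5,"tx": 0,"ty": 0,"tz": -13,"wx": 0,"wy": 0,"wz": 0},{"grip": -0.5,"tx": -3,"ty": -1,"tz": -14,"wx": 0,"wy": 0,"wz": 0},{"grip": -0.5,"tx": -7,"ty": -2,"tz": -14,"wx": 0,"wy": 0,"wz": 0},{"grip": -0.5,"tx": -11,"ty": -3,"tz": -14,"wx": 0,"wy": 0,"wz": 0},{"grip": -0.5,"tx": -15,"ty": -3,"tz": -14,"wx": 0,"wy": 0,"wz": 0},{"grip": -0.5,"tx": -18,"ty": -3,"tz": -14,"wx": 0,"wy": 0,"wz": 0},{"grip": -0.5,"tx": -18,"ty": -3,"tz": -14,"wx": 0,"wy": 0,"wz": 0}]}}

```text
time: 42.62
position: [0.4351, -0.2316, 0.2067]
tool_rot: [2.565, 1.807, -0.003]
ft_force: [-0.1, 0.4, -0.3]
grip_width: 0.749
```

```bash
python3 - <<'E'
from h import *
snap("scene","20"); snap("side","20"); st()
for c in("red","blue","yellow"): shift(c,"20")
for n in("scene","side"):
    a,b=load(n+"_0")["frame"],load(n+"_20")["frame"]; d=cv2.absdiff(a,b).max(2); cv2.imwrite(f"pics/diff_{n}.png",np.clip(d.astype(int)*4,0,255).astype(np.uint8))
E
```

```text
t 42.72 p [ 0.4381 -0.2251  0.2067] yaw 70.73 zax [ 1.9e-03 -7.0e-04 -1.0e+00] F [0.6 0.2 0. ] grip mm 65.4 qd 0.05
red scene shift mean [ 0.23 -0.29] encl [0.25 0.66 0.04] blob px shift -0.16 0.39
red side shift mean [ 0.11 -0.23] encl [-0.87 -0.24 -0.07] blob px shift 0.07 0.1
blue scene shift mean [0.09 0.47] encl [2.22 1.01 2.4 ] blob px shift 0.12 -0.08
blue side shift mean [0.05 0.07] encl [ 0.76  0.34 -0.15] blob px shift -0.14 0.1
yellow scene shift mean [0.72 0.47] encl [1.7  1.08 1.37] blob px shift -0.11 0.14
yellow side shift mean [0.5  0.13] encl [-0.18 -0.24 -0.12] blob px shift -0.26 -0.02
```

View pics/scene_20.png

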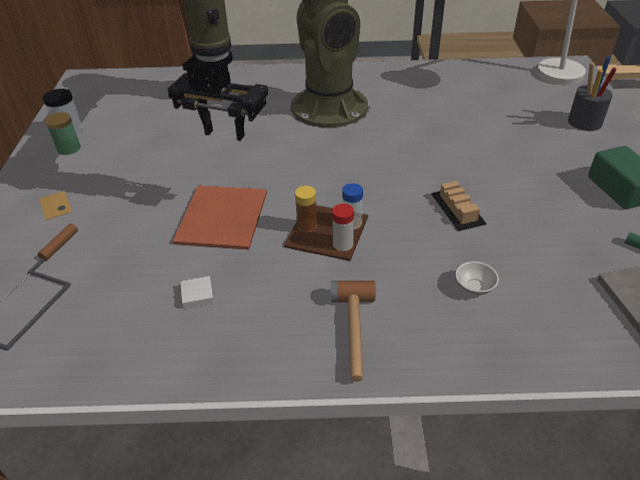

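View pics/side_20.png

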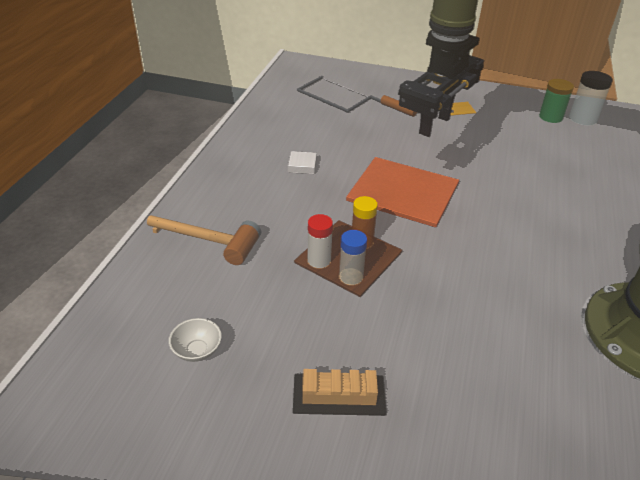

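View pics/diff_side.png

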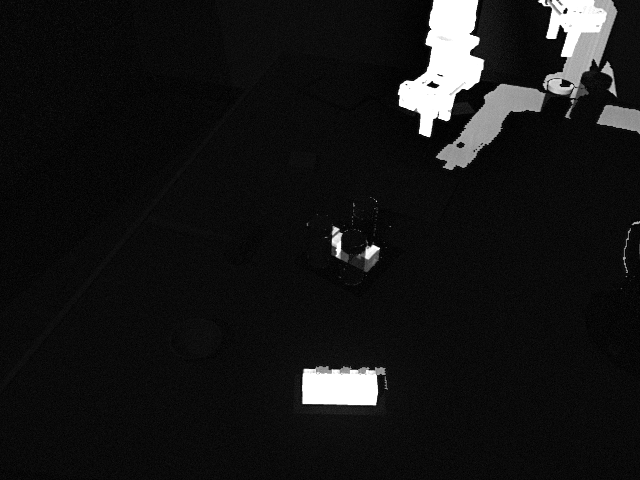

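View pics/diff_scene.png

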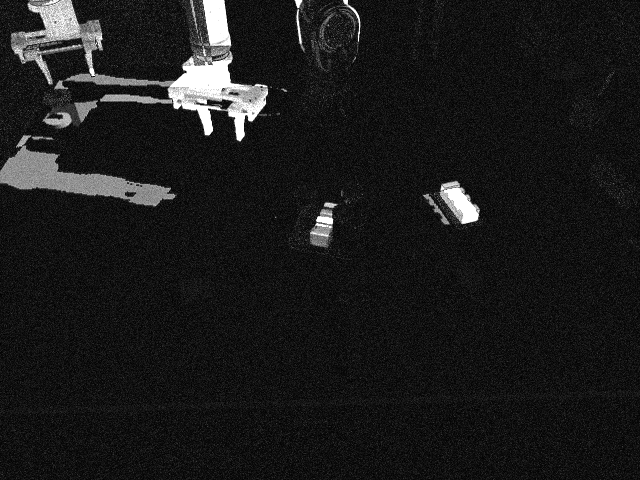

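The difference images show changes only where the arm, its shadow and the block moved. The jars differ by thin sub-pixel outlines, and the mallet (240,240), dish (195,340) and steel block (302,162) show none. I'll let the arm come to rest and hand in.

Call:
{"name": "drive_tool", "arguments": {"increments": [{"grip": -0.5,"tx": 0,"ty": 0,"tz": 0,"wx": 0,"wy": 0,"wz": 0},{"grip": -0.5,"tx": 0,"ty": 0,"tz": 0,"wx": 0,"wy": 0,"wz": 0},{"grip": -0.5,"tx": 0,"ty": 0,"tz": 0,"wx": 0,"wy": 0,"wz": 0}]}}

```text
time: 42.97
position: [0.4387, -0.2238, 0.2068]
tool_rot: [2.558, 1.821, 0.002]
ft_force: [0.1, 0.3, 0.5]
grip_width: 0.748
```

```bash
python3 - <<'E'
from h import *
from bench import ctrl
st(); print(ctrl.close_job())
E
```

```text
t 42.97 p [ 0.4387 -0.2238  0.2068] yaw 70.88 zax [ 2.e-03 -5.e-04 -1.e+00] F [0.1 0.3 0.5] grip mm 65.1 qd 0.004
the job is handed in; nothing more can be done
None
```

I moved the red, yellow and blue jars onto the board so all three stood there together. I then laid the block flat on the pad and put each jar back upright on its own spot. The job was handed in at 43 s of the 141 s allowed.

- **Jars:** compared with the start pictures from the same fixed cameras, the mean of each lid's pixels shifted less than 1 mm (red and blue about 0.5 mm or less, yellow up to about 0.9 mm). A rougher circle fit on the coarse scene view disagreed by up to about 2.4 mm for blue and 2 mm for yellow; I put this down to pixel noise, since the side view showed under 1 mm for both.
- **Block:** it is parallel to the pad, and its margins matched to within about 1 mm both ways. One early measure of the pad's length in the wrist view was cut off by the gripper and disagreed, so I used the side view for that direction.
- **Bystanders:** pictures from before and after show no change at the mallet, dish or steel block. The forces I read at the end of each move stayed within a few newtons.
- **Camera mismatch:** the two fixed cameras disagreed by about 6–8 mm on absolute positions. I relied on close-up wrist views and same-camera comparisons instead.

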